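Pack handed brackets and lock the case

ROBOT

A 6-joint arm with a two-finger parallel gripper is mounted at the origin on the work surface. World frame = base frame: x ahead of the robot, y to its left, z up, the work surface at z = 0. Lengths are in mm, angles in rad, forces in N, time in s.
With the tool pointing down it reaches from about 350 to 975 mm from the base axis. Payload 7.1 kg.
Tool frame: the origin (TCP) lies at the very end of the fingers, on their centre line; the grasp point (between the pads) lies tcp_to_grasp behind it (tcp_to_grasp is the distance from the TCP to the grasp point, in mm); z points along the fingers, x is the direction in which the jaws open and shut, and the axes are right-handed (so a half turn about z gives the same grasp; the last joint's range is limited). The gripper opens to 88 mm and grips with 3 to 60 N. Pads are 20 mm wide; open, the fingers measure 115 mm over their backs; the gripper's body (75 mm by 178 mm) begins 61 mm behind the grasp point.
Start: joints at [1.087, 0.423, 1.63, -0, 1.089, -0.019], TCP at [280.12, 558.693, 222.675] pointing down, gripper open.
Joint ranges: [-3, 3], [-0.9, 2.11], [0.09, 2.58], [-1.31, 4.45], [0.11, 2.69], [-2.54, 2.54]. Speed limits (rad/s): [2.39, 2.39, 3.01, 3.14, 3.14, 3.14].

INTERFACE

Orientations are given as a rotation vector (axis times angle).
In Python, from workcell import get_obs, get_image, close_job, recognise, mark_of, tcp_to_grasp gives the robot as it stands. The module is installed in compiled form; this text tells all that it offers.
- The arm moves only by the tool move_arm, never from a script. Its argument "motion" is a list of rows, each a list of 7 numbers: the shift along the world's x, y, z in mm, then the turn, a rotation vector about the world's x, y, z in rad, then the finger opening in mm, from 0 to 87.8. A call has 1 to 5 rows; each row is the pose to reach, as a shift and turn from the pose commanded when the call began; what a row does not reach only later rows make up. A row lasts 1/12 s, in which the tool goes at most 41.7 mm and 7.16 degrees, less where a joint would pass 70% of its speed; a pose out of reach is approached as far as the arm can. A call with a gripper value outside its range is refused whole. The fingers move at their own pace and stop on an object; the grip force is fixed at half the most. Time passes only in rows, so rows that repeat a pose let the fingers close. It gives the time, the measured TCP pose, the force and the opening at its end, in the units of the state.
- get_obs(): the state, without advancing time (a new reading comes with each control period).
- get_image(name): name is "scene" or "top"; returns a dict with "color" (400x640x3 uint8, red, green, blue), "mtx" (3x3 intrinsics, pixels), "camera_from_world" (4x4, takes a point from world to camera coordinates). Camera axes: x right, y up, looking along -z (the intrinsics and any distortion apply to the point x, -y, -z); pixel columns grow to the right and rows downward; lengths in mm; the calibration is good to about 2 mm. A picture is of the moment at which its call begins. There is no depth.
- close_job(): hands the job in, once; it reports no verdict.
Trained networks look in a picture, given as the dict that the camera call returned (one of the last four; its "shot" number tells which), for a name from the list of things; names that differ only in an ending like _2 or _b are one class to them, and where a whole thing is asked for, a point or a joint stands for the part that bears it (a point fixed in the world has none). Each returns a list of dicts, best first, with "p" (0 to 1); they miss things now and then, are a little off and sometimes report something else, mostly with a low value. They report only what shows in the picture. A call takes as long as a camera call. They do not tell look-alikes from the thing itself.
- recognise(picture, label): "bbox" ([centre column, centre row, width, height] in pixels, round what is visible of it).
- mark_of(picture, label): "location" ([row, column] in pixels: a listed point, or the origin of a listed thing).
The state is a dict: "t": time; "qpos": joint angles; "qvel": joint speeds; "joint_torque": joint torques, N m; "ee_pos": TCP position; "orientation": TCP orientation; "ft_force": force on the tool from outside, world axes, zero at the start; "moment": the same for the moment, N m; "width": finger opening in mm.
Only numpy, scipy, OpenCV 4.12 (cv2) and the standard library are available. Lean on these libraries where they do the work, as an engineer would, in place of code of your own. Each camera call takes 0.05 s, during which the arm holds its last target. There are 200 camera calls.

TASK

Pack the moulded brackets that are on the table into the component case for despatch: every left-hand one (ear at the left end when the upright plate is at the back and the foot towards you) into the case's left compartment as seen from the robot, every right-hand one into the right compartment. Then shut the lid and turn both quarter-turn catches clockwise until each drops into its locked detent. Do not disturb the other things on the table.

Things in the scene. Friction and masses are not known exactly. Their poses are not given: they have to be found in the camera images.
- case: grey case fixed to the table, 220 (x) x 300 (y) x 78 mm high, walls and floor 5 mm; origin under its centre; x from the front (catch side, towards the robot) to the hinge side, y to the left seen from the robot. Partition along x at y = 0, 5 mm thick, up to z = 60 mm. Two keepers, 30 mm wide, stick 8 mm in from the front wall at y = +-85, z = 66..77 mm
- left_bay (a point): centre of the floor of the case's left compartment (for left-hand brackets), 5 mm above the table; inside 210 mm along the case's x, 142 mm along its y; axes as the case
- right_bay (a point): centre of the floor of the case's right compartment (for right-hand brackets); size as the left one
- lid (a joint): clear lid with grey edges, 220 x 300 x 8 mm, hinged along the case's y at case x = +110, z = 78 mm. 0 shut flat on the rim (top at z = 86 mm), about 1.8 open, leaning a little back; stop 1.85. Stiff hinge (0.5 N m): stays where left; can be pushed shut on its outer face near the free edge, bare within 45 mm of the middle
- left_wing (a point): centre of the left catch's black wing grip on the lid's outer face: 66 mm long (y), 12 thick (x), 30 high (z, out of the lid). Lid shut: vertical axis at case x = -74, y = +85; centre 109 mm above the table raised, 102 dropped. Under it two blocks 8 mm high, out to 22 mm from the axis, with a slot between along the case's x
- left_turn (a joint): turn of the left catch: 0 unlocked (wing along the front edge), grows clockwise from above; locked at 1.57 (wing square to the front edge), stop 1.63; under 0.1 N m. A tongue inside passes under the keeper beyond about 0.5, so it must be unlocked while the lid closes
- left_drop (a joint): drop of the left catch's sprung wing: 0 raised, riding on the blocks; 0.007 m in the slot, which it enters only within about 0.12 rad of 1.57 and when not held up (spring 4 N); then it cannot turn
- right_wing (a point): centre of the right catch's black wing grip on the lid's outer face: 66 mm long (y), 12 thick (x), 30 high (z, out of the lid). Lid shut: vertical axis at case x = -74, y = -85; centre 109 mm above the table raised, 102 dropped. Under it two blocks 8 mm high, out to 22 mm from the axis, with a slot between along the case's x
- right_turn (a joint): turn of the right catch: 0 unlocked (wing along the front edge), grows clockwise from above; locked at 1.57 (wing square to the front edge), stop 1.63; under 0.1 N m. A tongue inside passes under the keeper beyond about 0.5, so it must be unlocked while the lid closes
- right_drop (a joint): drop of the right catch's sprung wing: 0 raised, riding on the blocks; 0.007 m in the slot, which it enters only within about 0.12 rad of 1.57 and when not held up (spring 4 N); then it cannot turn
- lh1_mid (a point): white moulded left-hand corner bracket 95 x 54 x 42 mm, 50 to 100 g; point at its centre, x along it, z up (on its foot). Upright plate along one long edge: y +19..+27, z -21..+21. Foot plate y -7..+27, z -21..-13. Ear 30 long at the -x end only, out to y -27 (mm): plate at the back, foot towards you, ear on the left. Pinch it by the upright plate. None at the start: absent
- rh1_mid (a point): white moulded right-hand corner bracket 95 x 54 x 42 mm, 50 to 100 g; point at its centre, x along it, z up (on its foot). Upright plate along one long edge: y +19..+27, z -21..+21. Foot plate y -7..+27, z -21..-13. Ear 30 long at the +x end only, out to y -27 (mm): plate at the back, foot towards you, ear on the right. Pinch it by the upright plate. None at the start: absent
- lh2_mid (a point): white moulded left-hand corner bracket 95 x 54 x 42 mm, 50 to 100 g; point at its centre, x along it, z up (on its foot). Upright plate along one long edge: y +19..+27, z -21..+21. Foot plate y -7..+27, z -21..-13. Ear 30 long at the -x end only, out to y -27 (mm): plate at the back, foot towards you, ear on the left. Pinch it by the upright plate. None at the start: absent
- rh2_mid (a point): white moulded right-hand corner bracket 95 x 54 x 42 mm, 50 to 100 g; point at its centre, x along it, z up (on its foot). Upright plate along one long edge: y +19..+27, z -21..+21. Foot plate y -7..+27, z -21..-13. Ear 30 long at the +x end only, out to y -27 (mm): plate at the back, foot towards you, ear on the right. Pinch it by the upright plate. None at the start: absent
- lh3_mid (a point): white moulded left-hand corner bracket 95 x 54 x 42 mm, 50 to 100 g; point at its centre, x along it, z up (on its foot). Upright plate along one long edge: y +19..+27, z -21..+21. Foot plate y -7..+27, z -21..-13. Ear 30 long at the -x end only, out to y -27 (mm): plate at the back, foot towards you, ear on the left. Pinch it by the upright plate. None at the start: absent
- rh3_mid (a point): white moulded right-hand corner bracket 95 x 54 x 42 mm, 50 to 100 g; point at its centre, x along it, z up (on its foot). Upright plate along one long edge: y +19..+27, z -21..+21. Foot plate y -7..+27, z -21..-13. Ear 30 long at the +x end only, out to y -27 (mm): plate at the back, foot towards you, ear on the right. Pinch it by the upright plate. None at the start: absent
- mug: bystander: white mug, 76 mm across, 88 mm high, origin under its centre
- tape: bystander: cardboard core of a parcel tape roll, lying flat, 84 mm across, 48 mm high, origin under its centre
- jar: bystander: small jar, 52 mm across, 70 mm high, origin under its centre
- spoon: bystander: steel spoon, 170 mm long, lying along its x axis
- driver: bystander: screwdriver, 190 mm long, lying along its x axis
Things that resemble listed ones, but are neither listed nor needed, are in the scene too. What is shaped like the part that bears rh3_mid but black is not meant.

How it is judged:
By the outcome, as a careful person would: the job done as asked, in the order asked, and still so for the second after the job is handed in, with the robot touching nothing.
Of lh1, rh1, lh2, rh2, lh3, rh3 only 3 to 5 are there at a start; the rules pass over those that are not, and their reading is None.
At some moment in a run one of lh1, rh1, lh2, rh2, lh3, rh3 may be knocked a few centimetres aside while the robot is not near it.
Once in a run the grip may slacken for a moment while it holds something.
It also fails if it takes over 210 s, if anything falls off the work surface, if the arm or the gripper's body presses on something with over 40 N, if the wrist force passes 120 N, or if a joint passes its speed limit or range.

## Working session

There is one attempt and no reset: what is moved stays moved. The work goes in short steps, Python scripts to look and compute and a tool call to move; the robot and the scene stay as the last step left them, time stands still between calls to the robot, and variables do not carry over. Pictures are saved under pics/ and viewed, about 12 in all and at most 16, crops included, and the job is handed in when it is done.

Besides the shell and the picture viewer there is one more tool, called in YAML: its name, and indented under it one key for each argument. move_arm: Moves the arm, as the interface text tells. Its arguments: {"type":"object","properties":{"motion":{"type":"array"}},"required":["motion"]}

```bash
mkdir -p pics; cat > h.py <<'E'
import numpy as np, cv2
from workcell import *
def ray(im,row,col):
    M=im["camera_from_world"];R=M[:3,:3];t=M[:3,3]
    K=im["mtx"];d=np.array([(col-K[0,2])/K[0,0],-(row-K[1,2])/K[1,1],-1.])
    return -R.T@t, R.T@d
def onz(im,row,col,z):
    o,d=ray(im,row,col); return o+d*(z-o[2])/d[2]
def proj(im,p):
    M=im["camera_from_world"];c=M[:3,:3]@np.array(p,float)+M[:3,3]
    K=im["mtx"];return K[0,0]*c[0]/-c[2]+K[0,2], K[1,1]*-c[1]/-c[2]+K[1,2]
def save(n,im,crop=None,s=1):
    c=im["color"]
    if crop: x0,y0,x1,y1=crop;c=c[y0:y1,x0:x1]
    c=cv2.resize(c,None,fx=s,fy=s,interpolation=cv2.INTER_CUBIC)
    cv2.imwrite("pics/"+n,c[:,:,::-1])
E
python3 - <<'E'
from h import *
print(tcp_to_grasp, get_obs())
for n in("scene","top"):
    im=get_image(n);save(n+"0.png",im,None,1.25)
    print(n,[k for k in im],im["mtx"].tolist(),(-im["camera_from_world"][:3,:3].T@im["camera_from_world"][:3,3]).round(),im["camera_from_world"].round(3).tolist())
    for l,z in(("lh1_mid",21),("rh1_mid",21),("case",0),("left_bay",5),("right_bay",5),("left_wing",200),("right_wing",200),("mug",0),("jar",0),("tape",0),("spoon",0),("driver",0)):
        for r in mark_of(im,l)[:8]:
            if r["p"]>.25: print(l,round(r["p"],2),np.round(r["location"]),onz(im,*r["location"],z).round()[:2])
E
```

```text
18.700000000000003 {'t': 0.0, 'qpos': array([ 1.08702047e+00,  4.23785657e-01,  1.63068702e+00, -1.37761099e-05,
        1.08862115e+00, -1.89903765e-02]), 'qvel': array([ 2.30570561e-05, -1.56879632e-04,  2.10793926e-03, -9.47094810e-05,
        2.58621489e-03,  1.20569777e-03]), 'joint_torque': array([-2.77280953e-03, -5.44635987e+01, -2.73654217e+01,  6.40771771e-02,
        2.31547997e-02, -1.69336395e-04]), 'ee_pos': array([279.85916474, 558.21579367, 221.93733383]), 'orientation': array([ 2.67267261e+00,  1.64971367e+00, -2.01947214e-03]), 'ft_force': array([-0.77215775,  0.39803714,  0.15845269]), 'moment': array([-0.02843   , -0.00293169, -0.00996596]), 'width': 87.71198600205928}
scene ['color', 'mtx', 'camera_from_world', 'shot'] [[379.2907938919985, 0.0, 314.4965369739522], [0.0, 379.2907938919985, 200.5380029766795], [0.0, 0.0, 1.0]] [1265. -441.  976.] [[0.515, 0.857, -0.009, -264.906], [-0.595, 0.365, 0.716, 215.304], [0.617, -0.363, 0.698, -1621.515], [0.0, 0.0, 0.0, 1.0]]
lh1_mid 0.81 [282. 184.] [ 516. -453.]
lh1_mid 0.56 [243. 414.] [758. 230.]
case 0.63 [229. 314.]
[... 607 characters left out ...]
8.83125934505244], [0.0, 415.3928092956995, 193.85600723613433], [0.0, 0.0, 1.0]] [ 357.    3. 1362.] [[0.002, -1.0, -0.002, 4.141], [0.995, 0.002, 0.098, -488.597], [-0.098, -0.002, 0.995, -1320.411], [0.0, 0.0, 0.0, 1.0]]
lh1_mid 0.58 [184. 461.] [ 521. -455.]
rh1_mid 0.36 [120. 400.] [ 734. -261.]
case 0.86 [187. 324.] [515. -11.]
left_bay 0.72 [192. 304.] [495.  53.]
left_bay 0.44 [146. 189.] [649. 436.]
right_bay 0.94 [183. 349.] [527. -94.]
left_wing 0.56 [117. 284.] [692. 104.]
mug 0.63 [151. 458.] [ 634. -455.]
jar 0.63 [144. 188.] [657. 442.]
tape 0.84 [252. 398.] [ 300. -252.]
spoon 0.7 [119. 246.] [743. 251.]
spoon 0.41 [184. 348.] [526. -91.]
driver 0.62 [120. 400.] [ 740. -265.]
```

View pics/scene0.png

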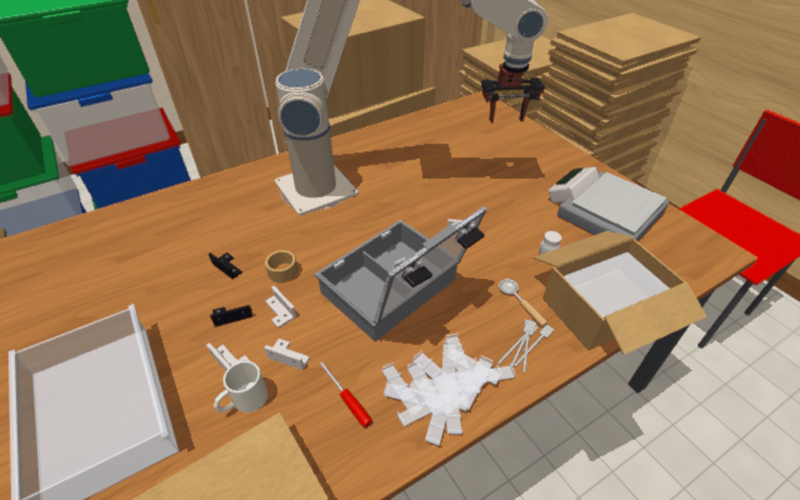

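View pics/top0.png

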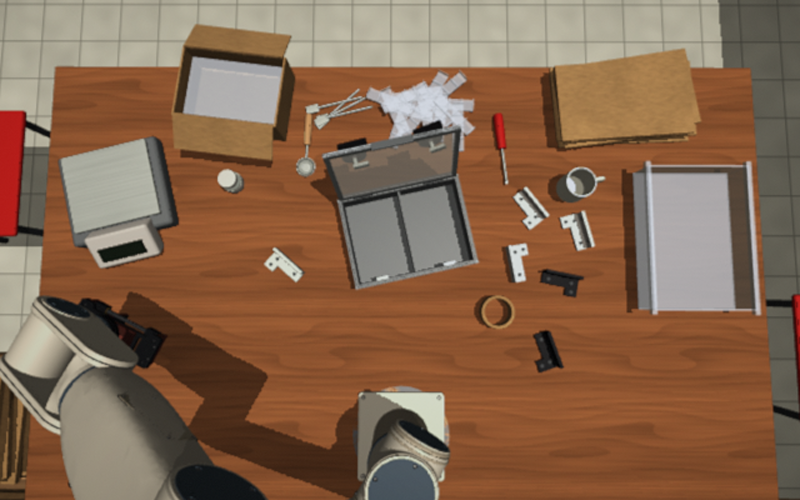

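The pictures show four white brackets. In the 800-px top view they are at (283,263), (530,207), (577,230) and (517,262). There are two black look-alikes at (560,282) and (547,352), which are not meant. The open case is at (405,230), with its lid on the far side. I'll enlarge the four and fit their poses.

```bash
cat > fit.py <<'E'
from h import *
from scipy.optimize import minimize
def boxes(hand):
    s=-1 if hand=="L" else 1
    e=sorted([s*47.5,s*17.5])
    return [(-47.5,47.5,19,27,-21,21),(-47.5,47.5,-7,27,-21,-13),(e[0],e[1],-27,27,-21,-13)]
def mask_model(im,hand,x,y,a,z=21,S=4,box=None):
    c,s=np.cos(a),np.sin(a);x0,y0,w,h=box
    m=np.zeros((h*S,w*S),np.uint8)
    for b in boxes(hand):
        P=[proj(im,(x+c*u-s*v,y+s*u+c*v,z+k)) for u in b[:2] for v in b[2:4] for k in b[4:]]
        H=cv2.convexHull(np.float32([((p[0]-x0+.5)*S,(p[1]-y0+.5)*S) for p in P]))
        cv2.fillConvexPoly(m,np.int32(H.round()),1)
    return cv2.resize(m.astype(np.float32),(w,h),interpolation=cv2.INTER_AREA)
def white(im):
    c=im["color"].astype(float);mx=c.max(2);mn=c.min(2)
    return ((mn>105)&(mx-mn<0.3*mx)).astype(np.float32)
def fit(ims,x,y,R=70,z=21,a0s=None,show=False):
    data=[]
    for im in ims:
        u,v=proj(im,(x,y,z));r=int(R*im["mtx"][0,0]/1300)
        b=(int(u)-r,int(v)-r,2*r,2*r)
        m=white(im)[b[1]:b[1]+2*r,b[0]:b[0]+2*r]
        n,l,st,_=cv2.connectedComponentsWithStats(m.astype(np.uint8))
        if n>1:
            dd=[np.hypot(*(np.argwhere(l==k)-r).T).min()-0.02*st[k,4] for k in range(1,n)]
            m=(l==1+int(np.argmin(dd))).astype(np.float32)
        data.append((im,b,m))
    def cost(p,hand):
        t=0
        for im,b,m in data:
            q=mask_model(im,hand,*p[:2],p[2],z,box=b)
            t+=1-np.minimum(q,m).sum()/np.maximum(q,m).sum()
        return t/len(data)
    out=[]
    for hand in "LR":
        g=[(cost((x+dx,y+dy,a),hand),x+dx,y+dy,a) for a in (np.arange(-3.14,3.14,.26) if a0s is None else a0s) for dx in(-10,0,10) for dy in(-10,0,10)]
        g.sort();best=None
        for s in g[:3]:
            r=minimize(cost,s[1:],args=(hand,),method="Nelder-Mead",options=dict(initial_simplex=np.array(s[1:])+np.array([[0,0,0],[5,0,0],[0,5,0],[0,0,.15]]),maxiter=120))
            if best is None or r.fun<best[0]: best=(r.fun,*r.x)
        out.append((round(best[0],3),hand,np.round(best[1:3],1).tolist(),round((best[3]+np.pi)%(2*np.pi)-np.pi,3)))
    return sorted(out)
E
python3 - <<'E'
from fit import *
t=get_image("top");s=get_image("scene")
tiles=[]
for (u,v) in((226,210),(424,166),(462,184),(414,210)):
    tiles.append(cv2.resize(t["color"][v-22:v+22,u-22:u+22],(290,290),interpolation=cv2.INTER_CUBIC))
    p=onz(t,v,u,15)
    a=fit([t],*p[:2]);print((u,v),p.round()[:2],a)
    # scene check with start from top fit
    if u>300:
        b=a[0];print("   both",fit([t,s],*b[2],a0s=[a[0][3],a[1][3]]))
cv2.imwrite("pics/tiles.png",np.vstack([np.hstack(tiles[:2]),np.hstack(tiles[2:])])[:,:,::-1])
E
```

```text
(226, 210) [436. 307.] [(np.float64(0.09), 'L', [422.7, 306.8], np.float64(-2.292)), (np.float64(0.241), 'R', [435.6, 299.6], np.float64(1.133))]
(424, 166) [ 582. -339.] [(np.float64(0.329), 'L', [582.0, -339.1], np.float64(0.391)), (np.float64(0.397), 'R', [584.0, -338.9], np.float64(0.589))]
   both [(np.float64(0.357), 'L', [582.7, -342.1], np.float64(0.369)), (np.float64(0.419), 'R', [587.4, -344.9], np.float64(0.529))]
(462, 184) [ 523. -462.] [(np.float64(0.362), 'R', [525.3, -463.6], np.float64(0.511)), (np.float64(0.402), 'L', [525.3, -465.1], np.float64(0.487))]
   both [(np.float64(0.415), 'R', [527.1, -465.5], np.float64(0.503)), (np.float64(0.473), 'L', [527.1, -466.8], np.float64(0.457))]
(414, 210) [ 438. -304.] [(np.float64(0.188), 'R', [439.5, -314.9], np.float64(0.168)), (np.float64(0.341), 'L', [440.8, -294.1], np.float64(3.05))]
   both [(np.float64(0.167), 'R', [437.9, -309.4], np.float64(0.173)), (np.float64(0.339), 'L', [437.2, -311.3], np.float64(0.065))]
```

View pics/tiles.png

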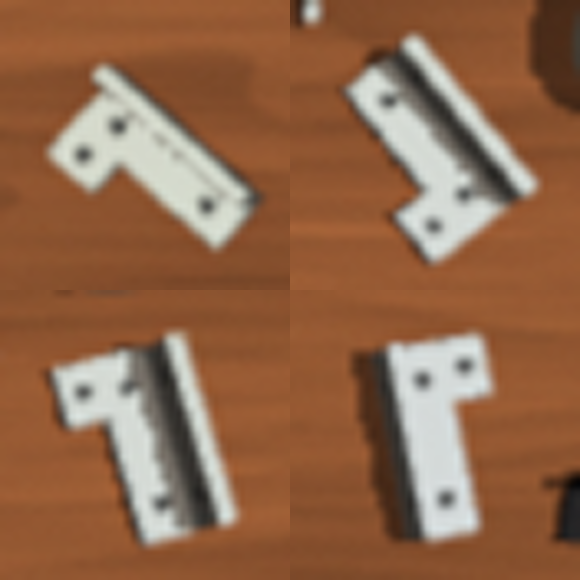

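Handedness, with the plate turned to the back: (283,263) has its ear at the left, so LH. (530,207) has it at the right, RH. (577,230) is LH and (517,262) is RH. I'll refit with a mask that tolerates shade and fit the case.

```bash
cat >> fit.py <<'E'
def white(im):
    c=cv2.GaussianBlur(im["color"],(0,0),.5).astype(float);mx=c.max(2);mn=c.min(2)
    m=((mx-mn<0.36*mx)&(mx>45)|(mn>120)).astype(np.uint8)
    return cv2.morphologyEx(m,cv2.MORPH_CLOSE,np.ones((3,3),np.uint8)).astype(np.float32)
E
python3 - <<'E'
from fit import *
t=get_image("top");s=get_image("scene")
for (u,v) in((226,210),(424,166),(462,184),(414,210)):
    p=onz(t,v,u,15)
    a=fit([t],*p[:2]);print((u,v),a)
    if u>300: print("   both",fit([t,s],*a[0][2],a0s=[a[0][3],a[1][3]])[0])
c=t["color"][95:240,245:400]; 
C=cv2.resize(c,None,fx=5,fy=5,interpolation=cv2.INTER_CUBIC)
# overlay guess rim & bottom
cv2.imwrite("pics/case.png",cv2.resize(C,(775,725))[:600+125][:, :, ::-1][125:])
E
```

```text
(226, 210) [(np.float64(0.06), 'L', [423.3, 306.2], np.float64(-2.294)), (np.float64(0.217), 'R', [435.2, 298.4], np.float64(1.149))]
(424, 166) [(np.float64(0.064), 'R', [580.2, -330.6], np.float64(-2.477)), (np.float64(0.24), 'L', [581.4, -329.6], np.float64(-2.532))]
   both (np.float64(0.068), 'R', [579.3, -329.4], np.float64(-2.487))
(462, 184) [(np.float64(0.056), 'L', [518.9, -456.7], np.float64(-2.889)), (np.float64(0.226), 'R', [518.3, -456.5], np.float64(-2.832))]
   both (np.float64(0.147), 'L', [518.6, -455.6], np.float64(-2.903))
(414, 210) [(np.float64(0.065), 'R', [438.9, -309.8], np.float64(0.174)), (np.float64(0.237), 'L', [438.3, -291.8], np.float64(3.082))]
   both (np.float64(0.079), 'R', [437.9, -309.1], np.float64(0.173))
```

View pics/case.png

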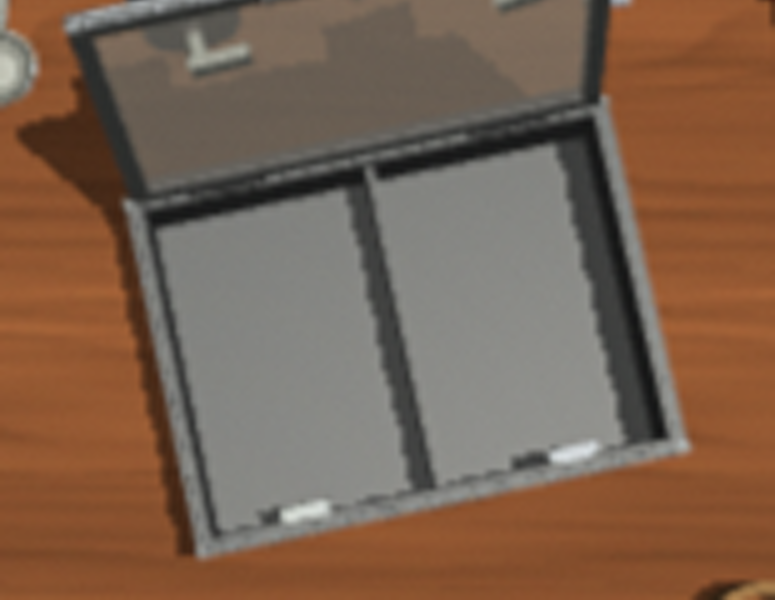

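Four brackets are fitted, two LH and two RH. I'll fit the case from its rim corners: in that crop, front-left (200,555), front-right (688,450), back-right (607,98) and back-left (125,203). Meanwhile I'll move above the first LH bracket.

move_arm:
  motion:
    - [53,-89,-30,0,0,-0.61,44]
    - [53,-89,-30,0,0,-0.61,44]
    - [53,-89,-30,0,0,-0.61,44]
    - [53,-89,-30,0,0,-0.61,44]
    - [53,-89,-30,0,0,-0.61,44]

```text
t: 1.92
ee_pos: [333.8, 468.0, 192.2]
orientation: [3.048, 0.758, -0.002]
ft_force: [-0.7, 0.3, 0.3]
width: 58.1
```

move_arm:
  motion:
    - [53,-89,-30,0,0,-0.61,44]
    - [53,-89,-30,0,0,-0.61,44]
    - [53,-89,-30,0,0,-0.61,44]
    - [53,-89,-30,0,0,-0.61,44]
    - [53,-89,-30,0,0,-0.61,44]

```text
t: 2.33
ee_pos: [386.7, 379.1, 162.2]
orientation: [3.135, -0.193, -0.001]
ft_force: [1.2, 0.6, 0.5]
width: 44.2
```

move_arm:
  motion:
    - [53,-89,-30,0,0,-0.61,44]
    - [53,-89,-30,0,0,-0.61,44]
    - [53,-89,-30,0,0,-0.61,44]
    - [53,-89,-30,0,0,-0.61,44]
    - [53,-89,-30,0,0,-0.61,44]

```text
t: 2.75
ee_pos: [439.7, 290.1, 132.2]
orientation: [2.932, -1.125, -0.001]
ft_force: [-1.0, 0.3, -0.5]
width: 44.1
```

```bash
cat > st.py <<'E'
from h import *
from scipy.spatial.transform import Rotation as Ro
def st():
    o=get_obs();x=Ro.from_rotvec(o["orientation"]).as_matrix()
    th=np.arctan2(x[1,0],x[0,0]);return o,th,x
def go(X,Y,Z,TH):
    o,th,x=st();d=np.array([X,Y,Z])-o["ee_pos"];dt=(TH-th+np.pi)%(2*np.pi)-np.pi
    print("t",round(o["t"],2),"at",o["ee_pos"].round(1),"th",round(th,3),"w",o["width"].round(1),"F",o["ft_force"].round(1),"toolz",x[:,2].round(3),"| need",d.round(1),"turn",round(dt,3),"rows",round(max(np.linalg.norm(d)/41.7,abs(dt)/.125),1))
def plate(x,y,a): return x-23*np.sin(a),y+23*np.cos(a)
E
python3 - <<'E'
from st import *; from fit import fit
from scipy.optimize import least_squares
t=get_image("top")
px=np.array([(200,555),(688,450),(607,98),(125,203)])/5-.5+[245,120]
W=np.array([onz(t,v,u,78)[:2] for u,v in px]);L=np.array([(-110,150),(-110,-150),(110,-150),(110,150)])
f=lambda p:np.hypot(*(W-(L@np.array([[np.cos(p[2]),np.sin(p[2])],[-np.sin(p[2]),np.cos(p[2])]])+p[:2])).T)
r=least_squares(f,[515,-11,.2]);print("case",r.x.round(3),"res",r.fun.round(1))
print(proj(t,(423,306,21)),fit([t],423,306))
go(*plate(423.3,306.2,-2.294),14,-.723)
E
```

```text
case [ 5.15461e+02 -1.42290e+01  2.17000e-01] res [6.4 8.1 5.6 4.2]
(np.float64(225.66349868397572), np.float64(213.94440797542768)) [(np.float64(0.643), 'R', [410.2, 344.9], np.float64(0.097)), (np.float64(0.646), 'L', [407.8, 323.0], np.float64(-0.063))]Traceback (most recent call last):
  File "<stdin>", line 9, in <module>
  File "st.py", line 8, in go
    print("t",round(o["t"],2),"at",o["ee_pos"].round(1),"th",round(th,3),"w",o["width"].round(1),"F",o["ft_force"].round(1),"toolz",x[:,2].round(3),"| need",d.round(1),"turn",round(dt,3),"rows",round(max(np.linalg.norm(d)/41.7,abs(dt)/.125),1))
                                                                             ^^^^^^^^^^^^^^^^
AttributeError: 'float' object has no attribute 'round'
```

move_arm:
  motion:
    - [1,1,-40,0,0,0.01,44]
    - [1,1,-80,0,0,0.01,44]
    - [1,1,-105,0,0,0.01,44]
    - [1,1,-118,0,0,0.01,44]
    - [1,1,-118,0,0,0.01,44]

```text
t: 3.22
ee_pos: [438.2, 291.8, 11.9]
orientation: [2.941, -1.092, -0.005]
ft_force: [0.0, -0.5, -0.0]
width: 43.8
```

move_arm:
  motion:
    - [0,0,0,0,0,0,2]
    - [0,0,0,0,0,0,2]
    - [0,0,0,0,0,0,2]
    - [0,0,0,0,0,0,2]
    - [0,0,0,0,0,0,2]

```text
t: 3.63
ee_pos: [440.8, 293.1, 15.7]
orientation: [-2.942, 1.097, -0.002]
ft_force: [0.8, -0.3, -0.2]
width: 14.4
```

```bash
sed -i 's/o\["width"\].round(1)/round(float(o["width"]),1)/' st.py
python3 - <<'E'
from st import *
go(440,291,120,-.7)
t=get_image("top")
px=np.array([(200,555),(688,450),(607,98),(125,203)])/5-.5+[245,120]
W=np.array([onz(t,v,u,78)[:2] for u,v in px]);print(W.round(1).tolist(),np.linalg.norm(W-np.roll(W,-1,0),axis=1))
# overlay of the case guess
V=cv2.resize(t["color"][110:240,245:400],None,fx=5,fy=5,interpolation=cv2.INTER_CUBIC)
x,y,a=515.5,-14.2,.217;c,s=np.cos(a),np.sin(a)
def q(u,v,z): 
    p=np.array(proj(t,(x+c*u-s*v,y+s*u+c*v,z)));return tuple(int(k) for k in ((p-[245,110]+.5)*5).round())
for P,col in(([(-110,150,78),(-110,-150,78),(110,-150,78),(110,150,78)],(255,0,0)),([(-105,145,5),(-105,-145,5),(105,-145,5),(105,145,5)],(0,255,0)),([(-105,2.5,60),(-105,-2.5,60),(105,-2.5,60),(105,2.5,60)],(0,0,255))):
    cv2.polylines(V,[np.int32([q(*k) for k in P])],True,col,1)
cv2.imwrite("pics/ov.png",V[:600,:,::-1])
E
```

```text
t 3.63 at [440.8 293.1  15.7] th -0.714 w 14.4 F [ 0.8 -0.3 -0.2] toolz [ 0.002  0.001 -1.   ] | need [ -0.8  -2.1 104.3] turn 0.014 rows 2.5
[[369.7, 110.6], [435.1, -190.6], [656.7, -142.4], [589.1, 159.9]] [308.27733592 226.74700154 309.79291055 224.92020225]
```

View pics/ov.png

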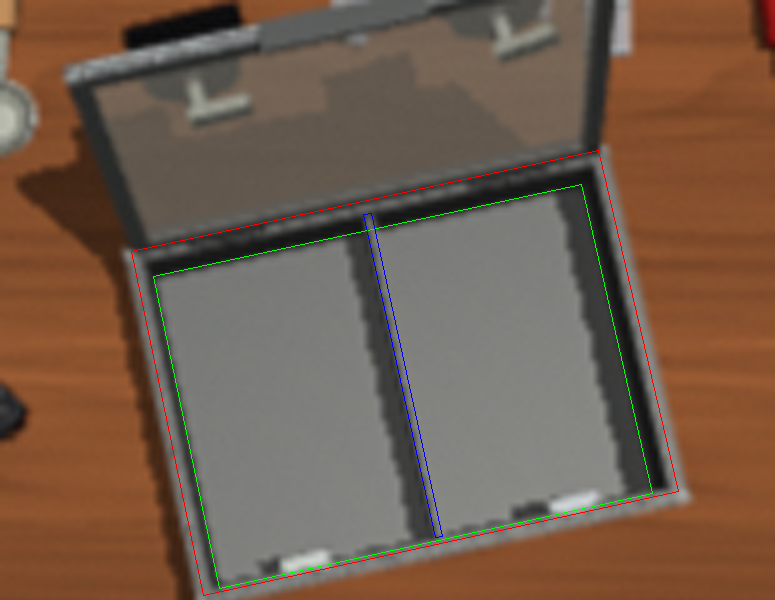

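The overlay matches the case to about 3 mm: case at (515.5, -14), yaw 0.217. I'll finish closing the grip and lift.

move_arm:
  motion:
    - [0,0,0,0,0,0,2]
    - [0,0,0,0,0,0,2]
    - [0,0,0,0,0,0,2]
    - [0,0,0,0,0,0,2]
    - [0,0,0,0,0,0,2]

```text
t: 4.1
ee_pos: [440.6, 293.0, 15.4]
orientation: [-2.943, 1.098, -0.001]
ft_force: [-1.4, 0.0, 7.4]
width: 7.8
```

move_arm:
  motion:
    - [0,0,30,0,0,0,2]
    - [0,0,70,0,0,0,2]
    - [0,0,110,0,0,0,2]
    - [0,0,120,0,0,0,2]
    - [0,0,120,0,0,0,2]

```text
t: 4.52
ee_pos: [442.1, 294.0, 138.0]
orientation: [-2.938, 1.096, -0.007]
ft_force: [-0.3, 0.4, -0.9]
width: 8.0
```

```bash
cat >> st.py <<'E'
CX,CY,PSI=515.5,-14.2,.217
def cw(u,v):
    c,s=np.cos(PSI),np.sin(PSI);return CX+c*u-s*v,CY+s*u+c*v
E
python3 - <<'E'
from st import *
# L1 yaw psi+pi, bracket centre y=114.5 -> plate y 91.5
go(*cw(0,91.5),130,PSI-np.pi/2)
E
```

```text
t 4.52 at [442.1 294.  138. ] th -0.714 w 8.0 F [-0.3  0.4 -0.9] toolz [ 0.006  0.004 -1.   ] | need [  53.7 -218.8   -8. ] turn -0.64 rows 5.4
```

move_arm:
  motion:
    - [27,-109,0,0,0,-0.32,2]
    - [27,-109,0,0,0,-0.32,2]
    - [27,-109,0,0,0,-0.32,2]
    - [27,-109,0,0,0,-0.32,2]

```text
t: 4.85
ee_pos: [466.3, 179.4, 132.8]
orientation: [2.723, -1.56, -0.003]
ft_force: [-0.4, 0.7, -0.7]
width: 8.2
```

move_arm:
  motion:
    - [27,-110,0,0,0,-0.32,2]
    - [27,-110,0,0,0,-0.32,2]
    - [27,-110,0,0,0,-0.32,2]
    - [27,-110,0,0,0,-0.32,2]
    - [27,-110,0,0,0,-0.32,2]

```text
t: 5.27
ee_pos: [493.4, 72.7, 133.2]
orientation: [2.446, -1.969, -0.003]
ft_force: [-0.2, 0.6, -0.6]
width: 8.1
```

```bash
python3 - <<'E'
from st import *
go(*cw(0,91.5),22,PSI-np.pi/2)
im=get_image("scene");save("s1.png",im,(220,120,420,280),4)
E
```

```text
t 5.27 at [493.4  72.7 133.2] th -1.356 w 8.1 F [-0.2  0.6 -0.6] toolz [-0.002 -0.    -1.   ] | need [   2.4    2.5 -111.2] turn 0.002 rows 2.7
```

View pics/s1.png

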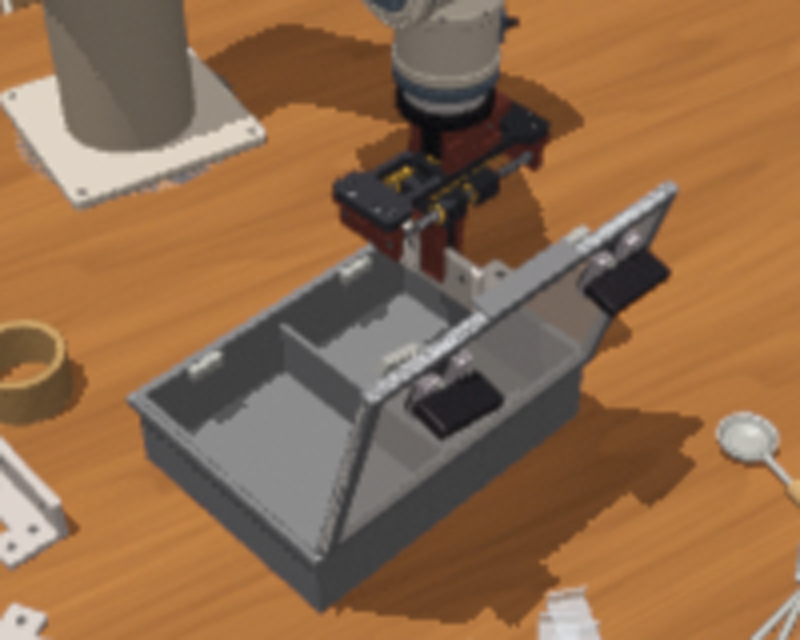

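The bracket is held level above the left bay. I'll lower and release it.

move_arm:
  motion:
    - [2,2,-35,0,0,0,2]
    - [2,2,-70,0,0,0,2]
    - [2,2,-95,0,0,0,2]
    - [2,2,-108,0,0,0,2]
    - [2,2,-110,0,0,0,2]

```text
t: 5.73
ee_pos: [493.3, 77.0, 21.5]
orientation: [2.449, -1.962, -0.007]
ft_force: [0.4, 0.7, -0.6]
width: 8.1
```

move_arm:
  motion:
    - [0,0,0,0,0,0,2]
    - [0,0,0,0,0,0,15]
    - [0,0,0,0,0,0,15]
    - [0,0,0,0,0,0,15]
    - [0,0,0,0,0,0,15]

```text
t: 6.15
ee_pos: [496.9, 75.9, 25.7]
orientation: [-2.448, 1.967, -0.002]
ft_force: [-0.5, -0.2, 1.0]
width: 14.9
```

move_arm:
  motion:
    - [0,0,30,0,0,0,15]
    - [0,0,70,0,0,0,15]
    - [0,0,110,0,0,0,30]
    - [0,0,130,0,0,0,44]
    - [0,0,130,0,0,0,44]

```text
t: 6.57
ee_pos: [499.4, 76.0, 159.9]
orientation: [-2.443, 1.964, -0.011]
ft_force: [0.0, 0.1, 0.2]
width: 31.4
```

```bash
python3 - <<'E'
from st import *; from fit import fit
t=get_image("top")
for n,x,y in(("L2",518.8,-456),("R2",438.5,-309.5),("R1",580,-330)):
    b=fit([t],x,y);print(n,b)
    p=plate(*b[0][2],b[0][3]);th=b[0][3]+np.pi/2;th=(th+np.pi/2)%np.pi-np.pi/2
    if th>0: th-=np.pi
    print(np.round(p,1),round(th,3));go(*p,15.5,th)
E
```

```text
L2 [(np.float64(0.058), 'L', [519.1, -456.7], np.float64(-2.88)), (np.float64(0.226), 'R', [518.4, -456.4], np.float64(-2.829))]
[ 525.  -478.9] -1.309
t 6.62 at [498.   75.9 157.5] th -1.354 w 35.1 F [-0.5  1.   0.1] toolz [ 0.006  0.001 -1.   ] | need [  27.  -554.8 -142. ] turn 0.045 rows 13.7
R2 [(np.float64(0.063), 'R', [438.8, -309.9], np.float64(0.175)), (np.float64(0.278), 'L', [437.6, -310.4], np.float64(0.09))]
[ 434.8 -287.3] -1.396
t 6.62 at [498.   75.9 157.5] th -1.354 w 35.1 F [-0.5  1.   0.1] toolz [ 0.006  0.001 -1.   ] | need [ -63.2 -363.1 -142. ] turn -0.042 rows 9.5
R1 [(np.float64(0.064), 'R', [580.3, -330.1], np.float64(-2.477)), (np.float64(0.24), 'L', [581.4, -330.2], np.float64(-2.523))]
[ 594.5 -348.2] -0.906
t 6.62 at [498.   75.9 157.5] th -1.354 w 35.1 F [-0.5  1.   0.1] toolz [ 0.006  0.001 -1.   ] | need [  96.5 -424.1 -142. ] turn 0.448 rows 11.0
```

move_arm:
  motion:
    - [-32,-182,0,0,0,-0.02,44]
    - [-32,-182,0,0,0,-0.02,44]
    - [-32,-182,0,0,0,-0.02,44]
    - [-32,-182,0,0,0,-0.02,44]
    - [-32,-182,0,0,0,-0.02,44]

```text
t: 7.03
ee_pos: [462.1, -109.4, 153.3]
orientation: [2.426, -1.994, -0.003]
ft_force: [0.5, -0.4, 0.4]
width: 44.0
```

move_arm:
  motion:
    - [-31,-181,-30,0,0,-0.02,44]
    - [-31,-181,-30,0,0,-0.02,44]
    - [-31,-181,-30,0,0,-0.02,44]
    - [-31,-181,-30,0,0,-0.02,44]
    - [-31,-181,-30,0,0,-0.02,44]

```text
t: 7.45
ee_pos: [431.3, -290.5, 122.6]
orientation: [2.406, -2.019, -0.003]
ft_force: [-0.0, 0.4, 0.4]
width: 43.9
```

move_arm:
  motion:
    - [0,0,0,0,0,0,44]
    - [0,0,0,0,0,0,44]

```text
t: 7.62
ee_pos: [431.8, -287.4, 123.1]
orientation: [2.406, -2.02, -0.005]
ft_force: [-0.5, 0.4, -1.4]
width: 44.1
```

```bash
python3 - <<'E'
from st import *
go(434.8,-287.2,15.5,-1.396)
E
```

```text
t 7.62 at [ 431.8 -287.4  123.1] th -1.397 w 44.1 F [-0.5  0.4 -1.4] toolz [-0.002  0.002 -1.   ] | need [   3.     0.2 -107.6] turn 0.001 rows 2.6
```

move_arm:
  motion:
    - [3,0,-35,0,0,0,44]
    - [3,0,-70,0,0,0,44]
    - [3,0,-95,0,0,0,44]
    - [3,0,-107,0,0,0,44]
    - [3,0,-107,0,0,0,44]

```text
t: 8.03
ee_pos: [434.5, -284.7, 15.1]
orientation: [2.41, -2.015, -0.009]
ft_force: [-0.1, -0.6, 0.1]
width: 44.0
```

move_arm:
  motion:
    - [0,0,0,0,0,0,2]
    - [0,0,0,0,0,0,2]
    - [0,0,0,0,0,0,2]
    - [0,0,0,0,0,0,2]
    - [0,0,0,0,0,0,2]

```text
t: 8.45
ee_pos: [436.8, -287.7, 18.8]
orientation: [-2.409, 2.017, -0.003]
ft_force: [-0.1, -0.9, 1.2]
width: 14.3
```

move_arm:
  motion:
    - [0,0,0,0,0,0,2]
    - [0,0,0,0,0,0,2]
    - [0,0,0,0,0,0,2]
    - [0,0,0,0,0,0,2]
    - [0,0,0,0,0,0,2]

```text
t: 8.87
ee_pos: [436.4, -287.6, 18.4]
orientation: [-2.409, 2.017, -0.001]
ft_force: [-0.1, 1.8, 7.8]
width: 8.0
```

move_arm:
  motion:
    - [0,0,30,0,0,0,2]
    - [0,0,70,0,0,0,2]
    - [0,0,110,0,0,0,2]
    - [0,0,120,0,0,0,2]
    - [0,0,120,0,0,0,2]

```text
t: 9.28
ee_pos: [438.0, -288.7, 140.9]
orientation: [-2.408, 2.016, -0.011]
ft_force: [0.2, 0.5, -0.8]
width: 7.8
```

```bash
python3 - <<'E'
from st import *
go(*cw(0,-51.5+23),130,PSI-np.pi/2)
E
```

```text
t 9.28 at [ 438.  -288.7  140.9] th -1.394 w 7.8 F [ 0.2  0.5 -0.8] toolz [ 0.006 -0.004 -1.   ] | need [ 83.7 246.7 -10.9] turn 0.04 rows 6.3
```

move_arm:
  motion:
    - [42,123,0,0,0,0.02,2]
    - [42,123,0,0,0,0.02,2]
    - [42,123,0,0,0,0.02,2]
    - [42,123,0,0,0,0.02,2]

```text
t: 9.62
ee_pos: [477.9, -159.4, 135.7]
orientation: [2.432, -1.989, -0.006]
ft_force: [-0.0, 0.4, -1.1]
width: 7.3
```

move_arm:
  motion:
    - [42,124,0,0,0,0.02,2]
    - [42,124,0,0,0,0.02,2]
    - [42,124,0,0,0,0.02,2]
    - [42,124,0,0,0,0.02,2]
    - [42,124,0,0,0,0.02,2]

```text
t: 10.03
ee_pos: [519.7, -38.3, 135.9]
orientation: [2.452, -1.962, -0.003]
ft_force: [0.2, -0.1, -1.5]
width: 7.8
```

move_arm:
  motion:
    - [0,0,0,0,0,0,2]
    - [0,0,0,0,0,0,2]

```text
t: 10.2
ee_pos: [519.0, -41.4, 136.7]
orientation: [2.447, -1.968, -0.002]
ft_force: [-0.3, -0.4, -0.9]
width: 7.8
```

```bash
python3 - <<'E'
from st import *
go(*cw(0,-51.5+23),25,PSI-np.pi/2)
E
```

```text
t 10.2 at [519.  -41.4 136.7] th -1.355 w 7.8 F [-0.3 -0.4 -0.9] toolz [-0.002 -0.    -1.   ] | need [   2.6   -0.6 -111.7] turn 0.001 rows 2.7
```

move_arm:
  motion:
    - [3,-1,-35,0,0,0,2]
    - [3,-1,-70,0,0,0,2]
    - [3,-1,-95,0,0,0,2]
    - [3,-1,-110,0,0,0,2]
    - [3,-1,-112,0,0,0,2]

```text
t: 10.62
ee_pos: [521.1, -43.0, 23.1]
orientation: [2.444, -1.97, -0.005]
ft_force: [-1.1, -0.6, -1.4]
width: 7.7
```

move_arm:
  motion:
    - [0,0,0,0,0,0,2]
    - [0,0,0,0,0,0,15]
    - [0,0,0,0,0,0,15]
    - [0,0,0,0,0,0,15]
    - [0,0,0,0,0,0,15]

```text
t: 11.03
ee_pos: [523.6, -41.5, 26.5]
orientation: [-2.448, 1.968, -0.002]
ft_force: [0.0, -0.1, -0.8]
width: 14.9
```

move_arm:
  motion:
    - [0,0,30,0,0,0,15]
    - [0,0,70,0,0,0,15]
    - [0,0,110,0,0,0,30]
    - [0,0,120,0,0,0,44]
    - [0,0,120,0,0,0,44]

```text
t: 11.45
ee_pos: [525.7, -41.5, 149.5]
orientation: [-2.446, 1.965, -0.01]
ft_force: [0.7, -0.2, -0.4]
width: 31.5
```

```bash
python3 - <<'E'
from st import *; from fit import fit
t=get_image("top");save("t2.png",t,(240,90,480,240),3.3)
for n,x,y in(("L2",518.8,-456),("R1",580,-330)):
    b=fit([t],x,y);print(n,b)
    p=plate(*b[0][2],b[0][3]);th=b[0][3]+np.pi/2;th=(th+np.pi/2)%np.pi-np.pi/2
    if th>0: th-=np.pi
    print(np.round(p,1),round(th,3));go(*p,15.5,th)
E
```

```text
L2 [(np.float64(0.058), 'L', [519.1, -456.7], np.float64(-2.88)), (np.float64(0.226), 'R', [518.4, -456.4], np.float64(-2.829))]
[ 525.  -478.9] -1.309
t 11.5 at [524.1 -41.3 147.2] th -1.354 w 35.5 F [-0.2  0.6 -0.4] toolz [ 0.004 -0.    -1.   ] | need [   0.9 -437.6 -131.7] turn 0.045 rows 11.0
R1 [(np.float64(0.063), 'R', [580.0, -330.2], np.float64(-2.49)), (np.float64(0.239), 'L', [581.2, -330.4], np.float64(-2.524))]
[ 593.9 -348.5] -0.919
t 11.5 at [524.1 -41.3 147.2] th -1.354 w 35.5 F [-0.2  0.6 -0.4] toolz [ 0.004 -0.    -1.   ] | need [  69.8 -307.2 -131.7] turn 0.435 rows 8.2
```

View pics/t2.png

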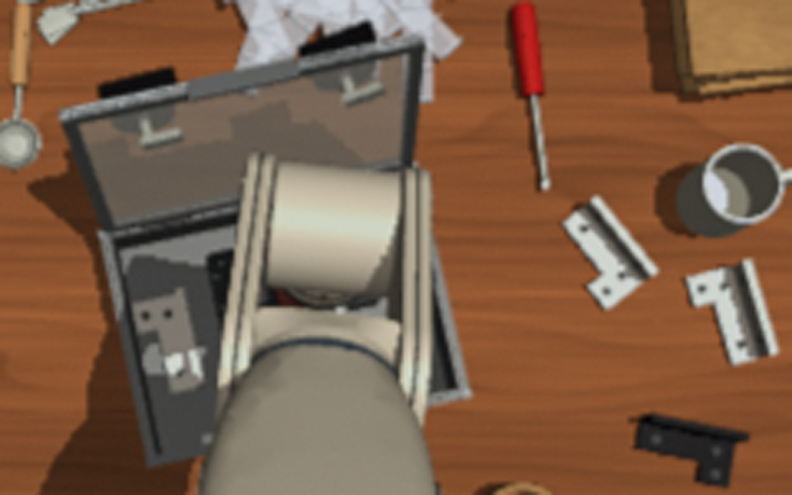

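L1 sits in the left bay, seen at (170,340). Next is R1.

move_arm:
  motion:
    - [35,-153,0,0,0,0.2,44]
    - [35,-153,0,0,0,0.2,44]
    - [35,-153,0,0,0,0.2,44]
    - [35,-153,0,0,0,0.2,44]
    - [35,-153,0,0,0,0.2,44]

```text
t: 11.92
ee_pos: [558.7, -199.3, 143.7]
orientation: [2.629, -1.718, 0.0]
ft_force: [0.4, 0.7, 0.7]
width: 44.1
```

move_arm:
  motion:
    - [35,-154,-10,0,0,0.23,44]
    - [35,-154,-10,0,0,0.23,44]
    - [35,-154,-10,0,0,0.23,44]
    - [35,-154,-10,0,0,0.23,44]
    - [35,-154,-10,0,0,0.23,44]

```text
t: 12.33
ee_pos: [592.9, -352.9, 132.8]
orientation: [2.809, -1.405, -0.001]
ft_force: [0.0, 0.2, -0.3]
width: 44.2
```

move_arm:
  motion:
    - [0,0,0,0,0,0,44]
    - [0,0,0,0,0,0,44]

```text
t: 12.5
ee_pos: [591.8, -346.7, 133.5]
orientation: [-2.812, 1.4, 0.006]
ft_force: [0.2, 1.3, -0.1]
width: 44.4
```

```bash
python3 - <<'E'
from st import *
go(594.2,-348.2,18,-.91)
E
```

```text
t 12.5 at [ 591.8 -346.7  133.5] th -0.924 w 44.4 F [ 0.2  1.3 -0.1] toolz [-0.003  0.002 -1.   ] | need [   2.4   -1.5 -115.5] turn 0.014 rows 2.8
```

move_arm:
  motion:
    - [1,-1,-35,0,0,0.01,44]
    - [1,-1,-70,0,0,0.01,44]
    - [1,-1,-100,0,0,0.01,44]
    - [1,-1,-115,0,0,0.01,44]
    - [1,-1,-115,0,0,0.01,44]

```text
t: 12.92
ee_pos: [591.4, -345.9, 16.5]
orientation: [-2.82, 1.384, 0.012]
ft_force: [-0.5, -0.1, -0.4]
width: 43.8
```

move_arm:
  motion:
    - [0,0,0,0,0,0,2]
    - [0,0,0,0,0,0,2]
    - [0,0,0,0,0,0,2]
    - [0,0,0,0,0,0,2]
    - [0,0,0,0,0,0,2]

```text
t: 13.33
ee_pos: [594.9, -349.8, 22.2]
orientation: [2.819, -1.386, 0.004]
ft_force: [-0.1, 0.0, 0.2]
width: 14.5
```

move_arm:
  motion:
    - [0,0,0,0,0,0,2]
    - [0,0,0,0,0,0,2]
    - [0,0,0,0,0,0,2]
    - [0,0,0,0,0,0,2]
    - [0,0,0,0,0,0,2]

```text
t: 13.75
ee_pos: [594.5, -349.6, 21.7]
orientation: [2.819, -1.387, 0.002]
ft_force: [-0.1, 1.8, 7.1]
width: 7.6
```

move_arm:
  motion:
    - [0,0,30,0,0,0,2]
    - [0,0,70,0,0,0,2]
    - [0,0,110,0,0,0,2]
    - [0,0,120,0,0,0,2]
    - [0,0,120,0,0,0,2]

```text
t: 14.17
ee_pos: [596.3, -350.7, 145.0]
orientation: [2.819, -1.386, 0.012]
ft_force: [-0.1, 0.5, -0.4]
width: 7.5
```

```bash
python3 - <<'E'
from st import *
go(*cw(0,-96-23),130,PSI-np.pi/2)
E
```

```text
t 14.17 at [ 596.3 -350.7  145. ] th -0.914 w 7.5 F [-0.1  0.5 -0.4] toolz [ 0.006 -0.004 -1.   ] | need [-55.2 220.3 -15. ] turn -0.44 rows 5.5
```

move_arm:
  motion:
    - [-28,110,0,0,0,-0.22,2]
    - [-28,110,0,0,0,-0.22,2]
    - [-28,110,0,0,0,-0.22,2]
    - [-28,110,0,0,0,-0.22,2]

```text
t: 14.5
ee_pos: [562.3, -233.8, 137.9]
orientation: [2.652, -1.684, -0.012]
ft_force: [-0.3, 0.3, -1.4]
width: 8.0
```

move_arm:
  motion:
    - [-27,110,0,0,0,-0.22,2]
    - [-27,110,0,0,0,-0.22,2]
    - [-27,110,0,0,0,-0.22,2]
    - [-27,110,0,0,0,-0.22,2]
    - [-27,110,0,0,0,-0.22,2]

```text
t: 14.92
ee_pos: [538.1, -128.1, 139.2]
orientation: [2.451, -1.964, -0.004]
ft_force: [0.5, -0.8, -0.8]
width: 8.0
```

move_arm:
  motion:
    - [0,0,0,0,0,0,2]
    - [0,0,0,0,0,0,2]

```text
t: 15.08
ee_pos: [539.4, -130.3, 140.1]
orientation: [2.448, -1.969, -0.0]
ft_force: [0.8, -0.2, -1.6]
width: 7.7
```

```bash
python3 - <<'E'
from st import *
go(*cw(0,-96-23),28,PSI-np.pi/2)
im=get_image("scene");save("s2.png",im,(220,120,420,270),4)
E
```

```text
t 15.08 at [ 539.4 -130.3  140.1] th -1.355 w 7.7 F [ 0.8 -0.2 -1.6] toolz [-0. -0. -1.] | need [ 1.700e+00 -1.000e-01 -1.121e+02] turn 0.001 rows 2.7
```

View pics/s2.png

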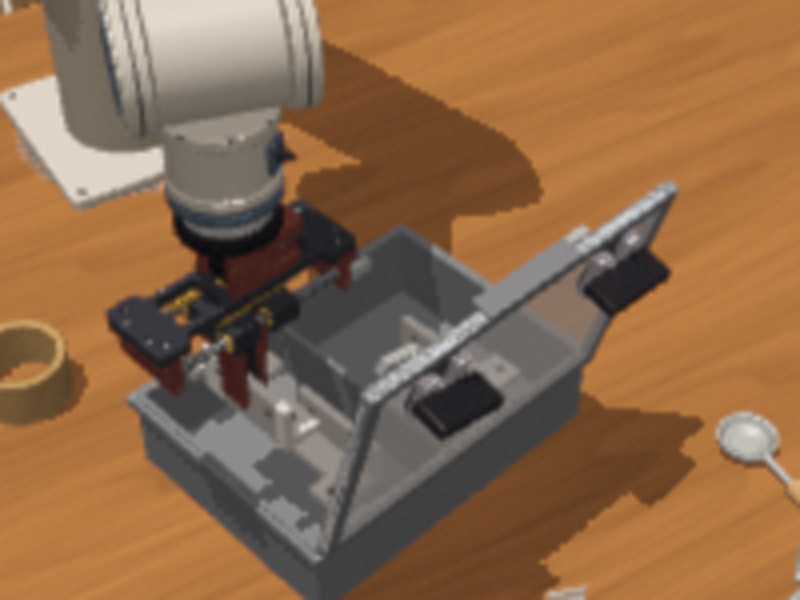

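R1 hangs level over the right bay, and R2 stands by the partition at (300,405). I'll lower R1.

move_arm:
  motion:
    - [1,0,-35,0,0,0,2]
    - [1,0,-70,0,0,0,2]
    - [1,0,-95,0,0,0,2]
    - [1,0,-110,0,0,0,2]
    - [1,0,-112,0,0,0,2]

```text
t: 15.55
ee_pos: [539.0, -130.2, 26.0]
orientation: [2.446, -1.969, -0.005]
ft_force: [-0.6, 0.3, -0.8]
width: 7.9
```

move_arm:
  motion:
    - [0,0,0,0,0,0,2]
    - [0,0,0,0,0,0,15]
    - [0,0,0,0,0,0,15]
    - [0,0,0,0,0,0,15]
    - [0,0,0,0,0,0,15]

```text
t: 15.97
ee_pos: [540.6, -129.6, 29.4]
orientation: [-2.448, 1.968, -0.002]
ft_force: [-0.5, 0.5, -0.1]
width: 15.2
```

move_arm:
  motion:
    - [0,0,30,0,0,0,15]
    - [0,0,70,0,0,0,15]
    - [0,0,110,0,0,0,30]
    - [0,0,120,0,0,0,44]
    - [0,0,120,0,0,0,44]

```text
t: 16.38
ee_pos: [542.6, -129.9, 152.7]
orientation: [-2.446, 1.966, -0.011]
ft_force: [-0.1, -0.2, -0.8]
width: 31.6
```

```bash
python3 - <<'E'
from st import *; from fit import fit
t=get_image("top")
for n,x,y in(("L2",518.8,-456),):
    b=fit([t],x,y);print(n,b)
    p=plate(*b[0][2],b[0][3]);th=b[0][3]-np.pi/2+np.pi
    go(*p,17,(th+np.pi/2)%np.pi-np.pi/2)
E
```

```text
L2 [(np.float64(0.058), 'L', [519.0, -456.6], np.float64(-2.882)), (np.float64(0.228), 'R', [518.5, -456.6], np.float64(-2.826))]
t 16.43 at [ 541.1 -129.5  150.3] th -1.354 w 35.7 F [-0.3 -0.   0.3] toolz [ 0.004 -0.001 -1.   ] | need [ -16.2 -349.3 -133.3] turn 0.043 rows 9.0
```

move_arm:
  motion:
    - [-8,-175,0,0,0,0.02,44]
    - [-8,-175,0,0,0,0.02,44]
    - [-8,-175,0,0,0,0.02,44]
    - [-8,-175,0,0,0,0.02,44]
    - [-8,-175,0,0,0,0.02,44]

```text
t: 16.85
ee_pos: [530.9, -309.1, 146.5]
orientation: [2.464, -1.947, -0.001]
ft_force: [0.9, -0.0, 0.0]
width: 44.2
```

move_arm:
  motion:
    - [-8,-174,-15,0,0,0.02,44]
    - [-8,-174,-15,0,0,0.02,44]
    - [-8,-174,-15,0,0,0.02,44]
    - [-8,-174,-15,0,0,0.02,44]
    - [-8,-174,-15,0,0,0.02,44]

```text
t: 17.27
ee_pos: [522.3, -482.9, 130.5]
orientation: [2.484, -1.922, -0.002]
ft_force: [-1.1, 0.5, -0.4]
width: 44.1
```

move_arm:
  motion:
    - [0,0,0,0,0,0,44]
    - [0,0,0,0,0,0,44]

```text
t: 17.43
ee_pos: [523.1, -476.9, 131.4]
orientation: [-2.486, 1.919, 0.006]
ft_force: [-0.0, 0.1, 0.8]
width: 44.1
```

```bash
python3 - <<'E'
from st import *
go(525,-478.5,17,-1.315)
E
```

```text
t 17.43 at [ 523.1 -476.9  131.4] th -1.315 w 44.1 F [-0.   0.1  0.8] toolz [-0.003  0.003 -1.   ] | need [   1.9   -1.6 -114.4] turn -0.0 rows 2.7
```

move_arm:
  motion:
    - [0,-1,-35,0,0,0,44]
    - [0,-1,-70,0,0,0,44]
    - [0,-1,-100,0,0,0,44]
    - [0,-1,-115,0,0,0,44]
    - [0,-1,-115,0,0,0,44]

```text
t: 17.85
ee_pos: [522.3, -475.1, 14.4]
orientation: [-2.489, 1.916, 0.013]
ft_force: [-0.5, -0.1, 0.3]
width: 43.8
```

move_arm:
  motion:
    - [0,0,0,0,0,0,2]
    - [0,0,0,0,0,0,2]
    - [0,0,0,0,0,0,2]
    - [0,0,0,0,0,0,2]
    - [0,0,0,0,0,0,2]

```text
t: 18.27
ee_pos: [524.8, -480.0, 20.3]
orientation: [2.487, -1.919, 0.004]
ft_force: [-0.4, 0.2, 0.2]
width: 14.2
```

move_arm:
  motion:
    - [0,0,0,0,0,0,2]
    - [0,0,0,0,0,0,2]
    - [0,0,0,0,0,0,2]
    - [0,0,0,0,0,0,2]
    - [0,0,0,0,0,0,2]

```text
t: 18.68
ee_pos: [524.5, -479.7, 19.7]
orientation: [2.487, -1.919, 0.002]
ft_force: [-1.2, 0.8, 6.6]
width: 7.9
```

move_arm:
  motion:
    - [0,0,30,0,0,0,2]
    - [0,0,70,0,0,0,2]
    - [0,0,110,0,0,0,2]
    - [0,0,120,0,0,0,2]
    - [0,0,120,0,0,0,2]

```text
t: 19.1
ee_pos: [526.0, -481.2, 143.2]
orientation: [2.487, -1.918, 0.012]
ft_force: [0.2, -0.6, -0.2]
width: 8.2
```

```bash
python3 - <<'E'
from st import *
go(*cw(0,51.5-23),130,PSI-np.pi/2)
t=get_image("top");save("t3.png",t,(220,130,420,270),4)
E
```

```text
t 19.1 at [ 526.  -481.2  143.2] th -1.314 w 8.2 F [ 0.2 -0.6 -0.2] toolz [ 0.006 -0.005 -1.   ] | need [-16.6 494.8 -13.2] turn -0.04 rows 11.9
```

View pics/t3.png

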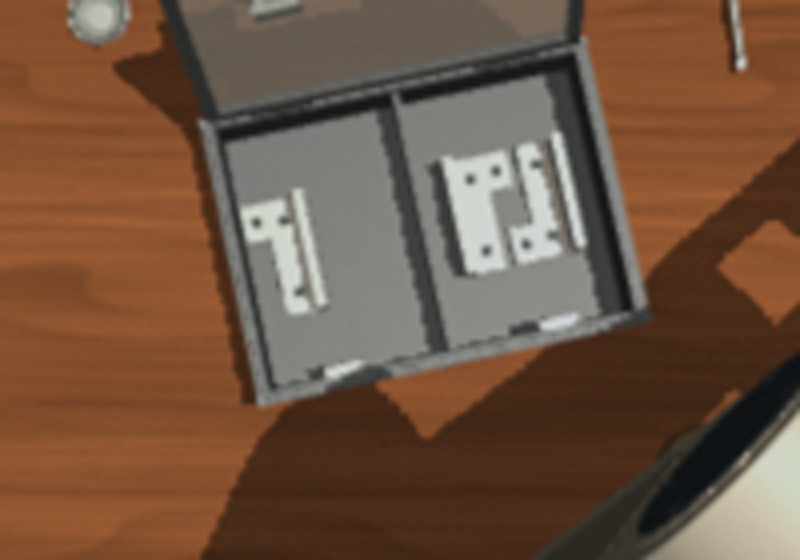

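Three brackets are neatly in their bays: L1 at (285,255), R2 at (475,215) and R1 at (545,205). I'm bringing L2 to the partition side of the left bay.

move_arm:
  motion:
    - [-6,165,0,0,0,-0.02,2]
    - [-6,165,0,0,0,-0.02,2]
    - [-6,165,0,0,0,-0.02,2]
    - [-6,165,0,0,0,-0.02,2]
    - [-6,165,0,0,0,-0.02,2]

```text
t: 19.57
ee_pos: [514.8, -306.8, 135.2]
orientation: [-2.471, 1.939, 0.015]
ft_force: [1.2, -0.9, -1.0]
width: 7.9
```

move_arm:
  motion:
    - [-5,165,0,0,0,-0.02,2]
    - [-5,165,0,0,0,-0.02,2]
    - [-5,165,0,0,0,-0.02,2]
    - [-5,165,0,0,0,-0.02,2]
    - [-5,165,0,0,0,-0.02,2]

```text
t: 19.98
ee_pos: [510.1, -143.3, 136.0]
orientation: [2.451, -1.962, -0.011]
ft_force: [-0.2, 0.7, -0.9]
width: 8.0
```

move_arm:
  motion:
    - [-5,165,0,0,0,0,2]
    - [-5,165,0,0,0,0,2]
    - [-5,165,0,0,0,0,2]
    - [-5,165,0,0,0,0,2]
    - [-5,165,0,0,0,0,2]

```text
t: 20.4
ee_pos: [506.2, 20.8, 136.7]
orientation: [2.452, -1.961, -0.006]
ft_force: [-0.7, 0.0, -0.2]
width: 8.1
```

move_arm:
  motion:
    - [0,0,0,0,0,0,2]
    - [0,0,0,0,0,0,2]

```text
t: 20.57
ee_pos: [507.3, 15.5, 137.3]
orientation: [2.448, -1.966, -0.003]
ft_force: [-0.2, -0.6, -0.5]
width: 7.8
```

```bash
python3 - <<'E'
from st import *
go(*cw(0,51.5-23),26,PSI-np.pi/2)
E
```

```text
t 20.57 at [507.3  15.5 137.3] th -1.353 w 7.8 F [-0.2 -0.6 -0.5] toolz [-0.003 -0.    -1.   ] | need [   2.1   -1.8 -111.3] turn -0.001 rows 2.7
```

move_arm:
  motion:
    - [2,-1,-35,0,0,0,2]
    - [2,-1,-70,0,0,0,2]
    - [2,-1,-95,0,0,0,2]
    - [2,-1,-109,0,0,0,2]
    - [2,-1,-111,0,0,0,2]

```text
t: 20.98
ee_pos: [508.2, 12.8, 24.7]
orientation: [2.443, -1.969, -0.006]
ft_force: [-0.9, -0.5, -0.8]
width: 7.9
```

move_arm:
  motion:
    - [0,0,0,0,0,0,2]
    - [0,0,0,0,0,0,15]
    - [0,0,0,0,0,0,15]
    - [0,0,0,0,0,0,15]
    - [0,0,0,0,0,0,15]

```text
t: 21.4
ee_pos: [510.7, 14.5, 28.6]
orientation: [-2.448, 1.968, -0.002]
ft_force: [-0.1, 1.0, -1.1]
width: 15.3
```

move_arm:
  motion:
    - [0,0,30,0,0,0,15]
    - [0,0,70,0,0,0,15]
    - [0,0,110,0,0,0,2]
    - [0,0,150,0,0,0,2]
    - [0,0,190,0,0,0,2]

```text
t: 21.82
ee_pos: [509.7, 14.8, 220.2]
orientation: [-2.449, 1.967, -0.001]
ft_force: [0.8, 0.2, -0.6]
width: 2.8
```

```bash
python3 - <<'E'
from st import *
go(*cw(-60,240),300,PSI-np.pi/2)
go(*cw(230,240),300,PSI-np.pi/2)
go(*cw(230,0),300,PSI-np.pi/2)
E
```

```text
t 21.82 at [509.7  14.8 220.2] th -1.354 w 2.8 F [ 0.8  0.2 -0.6] toolz [ 0.001  0.    -1.   ] | need [-104.4  192.4   79.8] turn -0.0 rows 5.6
t 21.82 at [509.7  14.8 220.2] th -1.354 w 2.8 F [ 0.8  0.2 -0.6] toolz [ 0.001  0.    -1.   ] | need [178.8 254.9  79.8] turn -0.0 rows 7.7
t 21.82 at [509.7  14.8 220.2] th -1.354 w 2.8 F [ 0.8  0.2 -0.6] toolz [ 0.001  0.    -1.   ] | need [230.4  20.5  79.8] turn -0.0 rows 5.9
```

move_arm:
  motion:
    - [0,0,40,0,0,0,2]
    - [0,0,80,0,0,0,2]
    - [0,0,115,0,0,0,2]

```text
t: 22.07
ee_pos: [509.9, 14.8, 336.3]
orientation: [-2.448, 1.967, -0.004]
ft_force: [1.1, 0.6, -0.3]
width: 1.8
```

move_arm:
  motion:
    - [112,11,0,0,0,0,2]
    - [112,11,0,0,0,0,2]
    - [112,11,0,0,0,0,2]
    - [112,11,0,0,0,0,2]

```text
t: 22.4
ee_pos: [626.3, 26.3, 333.1]
orientation: [-2.447, 1.966, -0.004]
ft_force: [-0.1, 0.1, -0.9]
width: 1.9
```

move_arm:
  motion:
    - [112,11,0,0,0,0,2]
    - [112,11,0,0,0,0,2]
    - [112,11,0,0,0,0,2]
    - [112,11,0,0,0,0,2]
    - [112,11,0,0,0,0,2]

```text
t: 22.82
ee_pos: [734.1, 36.9, 331.7]
orientation: [2.448, -1.967, -0.002]
ft_force: [0.1, 0.5, -0.5]
width: 1.9
```

```bash
python3 - <<'E'
from st import *
go(*cw(215,0),255,PSI-np.pi/2)
t=get_image("top");s=get_image("scene")
a=t["color"];b=cv2.resize(s["color"][100:290,200:440],(640,507),interpolation=cv2.INTER_CUBIC)
cv2.imwrite("pics/c4.png",cv2.resize(np.vstack([a,b]),None,fx=.65,fy=.65)[:,:,::-1])
for im,n in((t,"top"),(s,"scene")):
  for l in("lh1_mid","rh1_mid","left_wing","right_wing"): print(n,l,[(round(r["p"],2),np.round(r["location"]).tolist()) for r in mark_of(im,l) if r["p"]>.3])
E
```

```text
t 22.82 at [734.1  36.9 331.7] th -1.354 w 1.9 F [ 0.1  0.5 -0.5] toolz [-0.002 -0.    -1.   ] | need [ -8.6  -4.8 -76.7] turn -0.0 rows 1.9
top lh1_mid [(0.66, [180.0, 338.0])]
top rh1_mid []
top left_wing []
top right_wing [(0.53, [103.0, 342.0]), (0.4, [177.0, 338.0])]
scene lh1_mid [(0.37, [218.0, 323.0])]
scene rh1_mid []
scene left_wing [(0.7, [189.0, 375.0])]
scene right_wing [(0.59, [224.0, 335.0])]
```

View pics/c4.png

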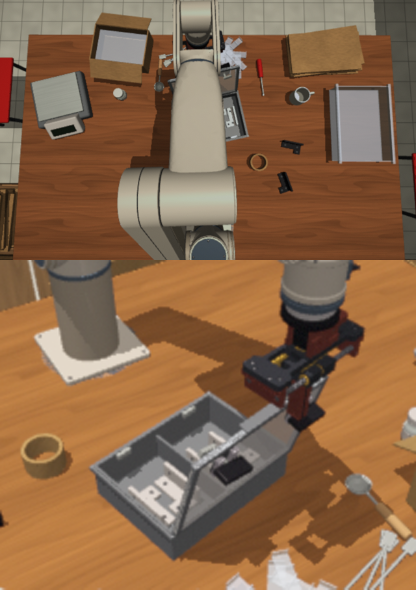

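No white brackets remain on the table, and both bays hold two. The tool is behind the lid. I'll lower it and push the lid shut along its arc.

move_arm:
  motion:
    - [-8,-5,-35,0,0,0,2]
    - [-8,-5,-70,0,0,0,2]
    - [-8,-5,-77,0,0,0,2]
    - [-8,-5,-77,0,0,0,2]
    - [-8,-5,-77,0,0,0,2]

```text
t: 23.73
ee_pos: [726.6, 31.8, 256.6]
orientation: [-2.448, 1.968, -0.0]
ft_force: [-0.2, -0.2, 0.3]
width: 2.4
```

move_arm:
  motion:
    - [-20,-4,1,0,0,0,2]
    - [-39,-9,2,0,0,0,2]
    - [-59,-13,4,0,0,0,2]
    - [-78,-17,6,0,0,0,2]
    - [-98,-22,7,0,0,0,2]

```text
t: 24.15
ee_pos: [630.2, 10.0, 266.5]
orientation: [-2.445, 1.965, -0.009]
ft_force: [2.7, 1.8, -1.8]
width: 1.8
```

```bash
cat >> st.py <<'E'
def uv(p):
    c,s=np.cos(PSI),np.sin(PSI);d=np.array(p[:2])-[CX,CY];return (c*d[0]+s*d[1]).round(1),(-s*d[0]+c*d[1]).round(1)
E
python3 - <<'E'
from st import *
o=get_obs();print(uv(o["ee_pos"]));go(*cw(55,0),258,PSI-np.pi/2)
save("s5.png",get_image("scene"),(220,100,420,250),3)
E
```

```text
(np.float64(117.2), np.float64(-1.1))
t 24.15 at [630.2  10.  266.5] th -1.354 w 1.8 F [ 2.7  1.8 -1.8] toolz [ 0.008  0.001 -1.   ] | need [-61.  -12.3  -8.5] turn 0.0 rows 1.5
```

View pics/s5.png

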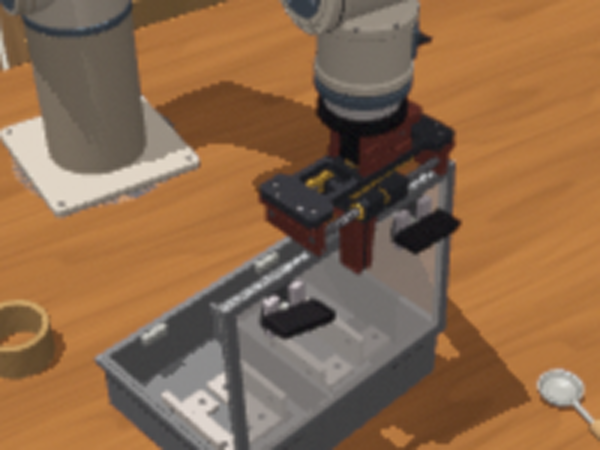

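move_arm:
  motion:
    - [-30,-7,-1,0,0,0,2]
    - [-61,-13,-4,0,0,0,2]
    - [-88,-19,-13,0,0,0,2]
    - [-112,-25,-23,0,0,0,2]
    - [-133,-29,-43,0,0,0,2]

```text
t: 24.62
ee_pos: [497.5, -19.7, 223.3]
orientation: [-2.445, 1.965, -0.011]
ft_force: [1.7, -0.8, 1.3]
width: 1.8
```

move_arm:
  motion:
    - [-19,-4,-22,0,0,0,2]
    - [-33,-7,-47,0,0,0,2]
    - [-47,-10,-75,0,0,0,2]
    - [-53,-12,-101,0,0,0,2]
    - [-58,-13,-119,0,0,0,2]

```text
t: 25.03
ee_pos: [438.3, -32.6, 100.6]
orientation: [-2.448, 1.967, -0.003]
ft_force: [0.5, -0.0, 0.7]
width: 2.0
```

```bash
python3 - <<'E'
from st import *
o=get_obs();print(uv(o["ee_pos"]));go(*cw(-82,0),86,PSI-np.pi/2)
save("s6.png",get_image("scene"),(220,100,420,250),3)
E
```

```text
(np.float64(-79.3), np.float64(-1.3))
t 25.03 at [438.3 -32.6 100.6] th -1.354 w 2.0 F [ 0.5 -0.   0.7] toolz [ 0.002 -0.    -1.   ] | need [ -2.9   0.7 -14.6] turn 0.0 rows 0.4
```

View pics/s6.png

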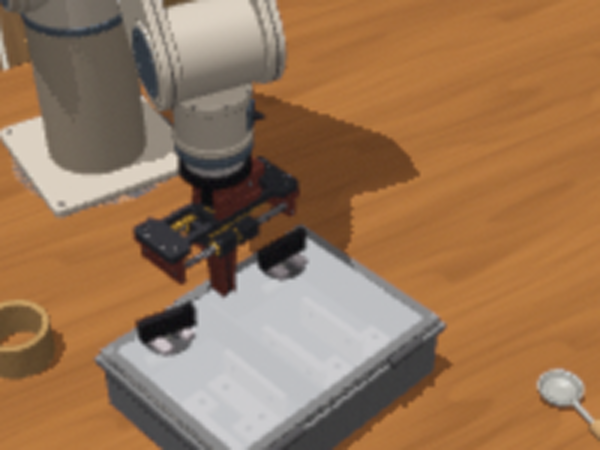

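The lid is nearly shut with both wings along the front edge. I'll press it home.

move_arm:
  motion:
    - [-2,0,-6,0,0,0,2]
    - [-2,0,-11,0,0,0,2]
    - [-2,0,-14,0,0,0,2]
    - [-2,0,-15,0,0,0,2]
    - [-2,0,-15,0,0,0,2]

```text
t: 25.5
ee_pos: [436.4, -32.3, 86.4]
orientation: [-2.448, 1.967, -0.003]
ft_force: [0.6, -1.5, -0.9]
width: 1.9
```

move_arm:
  motion:
    - [0,0,-1,0,0,0,2]
    - [0,0,-2,0,0,0,2]
    - [0,0,-2,0,0,0,2]

```text
t: 25.75
ee_pos: [436.4, -32.4, 85.8]
orientation: [-2.448, 1.967, -0.003]
ft_force: [-5.6, 1.1, 25.5]
width: 2.3
```

It stops at 86 mm with 25 N, so the lid is shut. I'll lift, swing aside while turning to grip orientation, and measure the wings.

move_arm:
  motion:
    - [0,0,40,0,0,0,40]
    - [0,0,80,0,0,0,40]
    - [0,0,110,0,0,0.1,40]
    - [0,-40,110,0,0,0.22,40]
    - [0,-70,110,0,0,0.34,40]

```text
t: 26.17
ee_pos: [437.2, -99.3, 196.6]
orientation: [-2.735, 1.543, -0.01]
ft_force: [0.1, -0.1, -1.0]
width: 32.0
```

move_arm:
  motion:
    - [0,-150,0,0,0,0.61,40]
    - [0,-150,0,0,0,0.61,40]
    - [0,-150,0,0,0,0.61,40]
    - [0,-150,0,0,0,0.61,40]
    - [0,-150,0,0,0,0.61,40]

```text
t: 26.58
ee_pos: [436.1, -254.3, 194.7]
orientation: [3.055, -0.721, 0.005]
ft_force: [0.1, 0.4, 0.7]
width: 40.0
```

move_arm:
  motion:
    - [0,-30,0,0,0,0.61,40]
    - [0,-30,0,0,0,0.61,40]
    - [0,-30,0,0,0,0.61,40]
    - [0,-30,0,0,0,0.61,40]
    - [0,-30,0,0,0,0.61,40]

```text
t: 27.0
ee_pos: [435.3, -279.2, 194.1]
orientation: [3.133, 0.235, 0.001]
ft_force: [0.5, 0.1, 0.9]
width: 39.9
```

```bash
python3 - <<'E'
from st import *
t=get_image("top");s=get_image("scene")
for v in(85,-85):
    go(*cw(-74,v),112,PSI)
    for im in(t,s): print(v,"predicted px",np.round(proj(im,(*cw(-74,v),109)),1))
for im in(t,s):
  for l in("left_wing","right_wing"):
    print(l,[(round(r["p"],2),np.round(r["location"],1).tolist(),onz(im,*r["location"],109).round(1)[:2].tolist()) for r in mark_of(im,l) if r["p"]>.3])
V=[]
for im,x0,y0,x1,y1 in((t,255,140,415,245),(s,215,140,375,245)):
    W=cv2.resize(im["color"][y0:y1,x0:x1],None,fx=5,fy=5,interpolation=cv2.INTER_CUBIC)[:,:,::-1].copy()
    for v in(85,-85):
        for z in(94,124):
            P=[proj(im,(*cw(-74+a,v+b),z)) for a,b in((-6,-33),(-6,33),(6,33),(6,-33))]
            cv2.polylines(W,[np.int32([((p[0]-x0+.5)*5,(p[1]-y0+.5)*5) for p in P])],True,(0,255,0) if z>100 else (0,0,255),1)
    V.append(W)
cv2.imwrite("pics/w.png",cv2.resize(np.vstack(V),None,fx=.57,fy=.57,interpolation=cv2.INTER_AREA))
E
```

```text
t 27.1 at [ 435.4 -279.1  194.1] th 0.145 w 39.9 F [-0.7 -0.3  0.2] toolz [ 0.001 -0.    -1.   ] | need [-10.4 331.9 -82.1] turn 0.072 rows 8.2
85 predicted px [303.  212.1]
85 predicted px [314.  183.2]
t 27.1 at [ 435.4 -279.1  194.1] th 0.145 w 39.9 F [-0.7 -0.3  0.2] toolz [ 0.001 -0.    -1.   ] | need [ 26.2 165.9 -82.1] turn 0.072 rows 4.5
-85 predicted px [357.9 200.1]
-85 predicted px [275.5 207.6]
left_wing [(0.57, [211.6, 304.2], [426.3, 49.2])]
right_wing [(0.6, [202.3, 359.1], [454.9, -116.7])]
left_wing [(0.49, [181.9, 314.4], [420.1, 57.5])]
right_wing []
```

View pics/w.png

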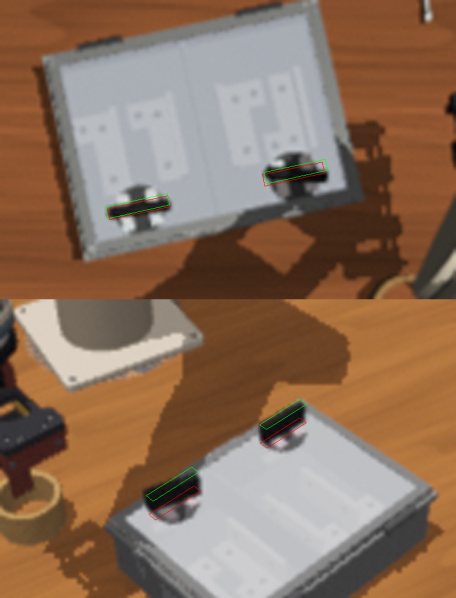

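The predicted wing outlines match within about 3 mm. I'm approaching the right wing first.

move_arm:
  motion:
    - [24,165,-40,0,0,0.07,40]
    - [24,165,-40,0,0,0.07,40]
    - [24,165,-40,0,0,0.07,40]
    - [24,165,-40,0,0,0.07,40]
    - [24,165,-40,0,0,0.07,40]

```text
t: 27.72
ee_pos: [458.3, -109.0, 152.3]
orientation: [-3.121, -0.338, 0.004]
ft_force: [-0.6, -0.3, 0.0]
width: 39.9
```

move_arm:
  motion:
    - [0,0,0,0,0,0,40]
    - [0,0,0,0,0,0,40]
    - [0,0,0,0,0,0,40]

```text
t: 27.97
ee_pos: [459.7, -115.0, 154.1]
orientation: [3.123, 0.333, 0.001]
ft_force: [-0.8, 0.3, 0.4]
width: 40.1
```

```bash
python3 - <<'E'
from st import *
go(459.5,-114,99,PSI)
E
```

```text
t 27.97 at [ 459.7 -115.   154.1] th 0.213 w 40.1 F [-0.8  0.3  0.4] toolz [ 0.001 -0.001 -1.   ] | need [ -0.2   1.  -55.1] turn 0.004 rows 1.3
```

move_arm:
  motion:
    - [0,1,-25,0,0,0,40]
    - [0,1,-45,0,0,0,40]
    - [0,1,-54,0,0,0,40]
    - [0,1,-54,0,0,0,40]

```text
t: 28.3
ee_pos: [458.0, -113.9, 98.3]
orientation: [-3.123, -0.331, 0.005]
ft_force: [-0.4, 0.2, 0.3]
width: 40.3
```

move_arm:
  motion:
    - [0,0,0,0,0,0,18]
    - [0,0,0,0,0,0,18]
    - [0,0,0,0,0,0,18]
    - [0,0,0,0,0,0,18]
    - [0,0,0,0,0,0,18]

```text
t: 28.72
ee_pos: [460.1, -113.2, 100.5]
orientation: [3.123, 0.335, 0.003]
ft_force: [0.4, -0.3, 2.3]
width: 18.2
```

```bash
python3 - <<'E'
from st import *
go(459.5,-114,99,PSI)
print(get_obs()["moment"])
save("s7.png",get_image("scene"),(215,140,335,240),5)
E
```

```text
t 28.72 at [ 460.1 -113.2  100.5] th 0.214 w 18.2 F [ 0.4 -0.3  2.3] toolz [ 0.002 -0.001 -1.   ] | need [-0.6 -0.8 -1.5] turn 0.003 rows 0.0
[-0.10159713 -0.0358356  -0.04902954]
```

View pics/s7.png

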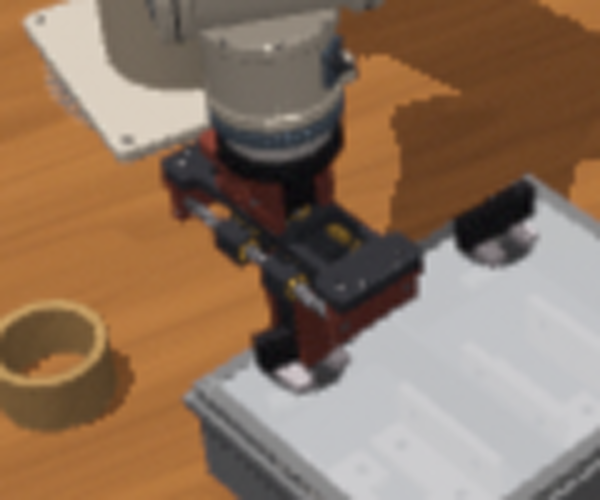

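The fingers straddle the right wing with no side force. I'll close and read the force.

move_arm:
  motion:
    - [0,0,0,0,0,0,8]
    - [0,0,0,0,0,0,8]
    - [0,0,0,0,0,0,8]
    - [0,0,0,0,0,0,8]

```text
t: 29.1
ee_pos: [460.0, -113.0, 100.2]
orientation: [3.123, 0.335, 0.002]
ft_force: [0.6, 1.1, 6.5]
width: 11.8
```

move_arm:
  motion:
    - [0,0,0,0,0,-0.08,8]
    - [0,0,0,0,0,-0.16,8]
    - [0,0,0,0,0,-0.24,8]
    - [0,0,0,0,0,-0.32,8]
    - [0,0,0,0,0,-0.4,8]

```text
t: 29.52
ee_pos: [460.1, -113.0, 100.2]
orientation: [3.127, -0.297, 0.003]
ft_force: [2.8, -0.1, 6.2]
width: 11.9
```

```bash
python3 - <<'E'
from st import *
go(460,-113,100,PSI-1.57)
print(get_obs()["moment"])
E
```

```text
t 29.52 at [ 460.1 -113.   100.2] th -0.189 w 11.9 F [ 2.8 -0.1  6.2] toolz [ 0.002 -0.    -1.   ] | need [-0.1  0.  -0.2] turn -1.164 rows 9.3
[ 0.1097481  -0.11093851  0.16067528]
```

move_arm:
  motion:
    - [0,0,0,0,0,-0.12,8]
    - [0,0,0,0,0,-0.24,8]
    - [0,0,0,0,0,-0.36,8]
    - [0,0,0,0,0,-0.48,8]
    - [0,0,0,0,0,-0.58,8]

```text
t: 29.93
ee_pos: [460.1, -113.0, 100.2]
orientation: [-2.911, 1.182, -0.003]
ft_force: [0.8, 0.5, 6.0]
width: 11.8
```

move_arm:
  motion:
    - [0,0,0,0,0,-0.12,8]
    - [0,0,0,0,0,-0.24,8]
    - [0,0,0,0,0,-0.36,8]
    - [0,0,0,0,0,-0.48,8]
    - [0,0,0,0,0,-0.58,8]

```text
t: 30.35
ee_pos: [460.1, -113.1, 99.6]
orientation: [-2.45, 1.965, -0.003]
ft_force: [3.7, -1.4, -4.3]
width: 11.9
```

```bash
python3 - <<'E'
from st import *
go(460,-113,100,PSI-1.57)
print(get_obs()["moment"])
E
```

```text
t 30.35 at [ 460.1 -113.1   99.6] th -1.352 w 11.9 F [ 3.7 -1.4 -4.3] toolz [ 0.002 -0.    -1.   ] | need [-0.1  0.1  0.4] turn -0.001 rows 0.0
[-0.15871239 -0.62493745  0.05081639]
```

The vertical force flips to -4 N at the slot, which suggests the spring is pulling in. I'll release, then probe the wing's top height with closed fingers (117 mm if dropped, 124 if raised).

move_arm:
  motion:
    - [0,0,0,0,0,0,30]
    - [0,0,0,0,0,0,30]
    - [0,0,0,0,0,0,30]
    - [0,0,0,0,0,0,30]
    - [0,0,0,0,0,0,30]

```text
t: 30.77
ee_pos: [459.0, -112.9, 99.6]
orientation: [2.458, -1.957, -0.001]
ft_force: [0.0, -0.6, 0.1]
width: 29.9
```

move_arm:
  motion:
    - [0,0,20,0,0,0,30]
    - [0,0,45,0,0,0,2]
    - [0,0,45,0,0,0,2]
    - [0,0,45,0,0,0,2]
    - [0,0,45,0,0,0,2]

```text
t: 31.18
ee_pos: [458.9, -112.9, 144.3]
orientation: [2.457, -1.958, -0.0]
ft_force: [-0.8, -0.2, -0.3]
width: 7.2
```

move_arm:
  motion:
    - [0,0,-10,0,0,0,2]
    - [0,0,-17,0,0,0,2]
    - [0,0,-21,0,0,0,2]
    - [0,0,-24,0,0,0,2]
    - [0,0,-24,0,0,0,2]

```text
t: 31.6
ee_pos: [458.4, -112.7, 119.3]
orientation: [2.456, -1.958, -0.004]
ft_force: [0.5, 0.5, 0.3]
width: 2.1
```

move_arm:
  motion:
    - [0,0,-2,0,0,0,2]
    - [0,0,-2,0,0,0,2]

```text
t: 31.77
ee_pos: [459.2, -112.9, 118.4]
orientation: [2.456, -1.958, -0.001]
ft_force: [-0.0, -0.6, 1.0]
width: 2.0
```

move_arm:
  motion:
    - [0,0,-2,0,0,0,2]
    - [0,0,-2,0,0,0,2]

```text
t: 31.93
ee_pos: [459.7, -113.1, 117.2]
orientation: [-2.456, 1.958, -0.001]
ft_force: [-0.7, 0.6, 4.8]
width: 1.8
```

Contact came at about 117 mm, so the right catch has dropped. Now the left one.

move_arm:
  motion:
    - [0,0,35,0,0,0,40]
    - [-10,40,38,0,0,0.12,40]
    - [-20,80,38,0,0,0.24,40]
    - [-30,120,38,0,0,0.36,40]
    - [-35,150,38,0,0,0.48,40]

```text
t: 32.35
ee_pos: [422.9, 38.9, 155.0]
orientation: [-2.855, 1.311, -0.0]
ft_force: [0.2, -0.7, 0.2]
width: 31.8
```

move_arm:
  motion:
    - [-1,16,0,0,0,0.12,40]
    - [-1,16,0,0,0,0.24,40]
    - [-1,16,0,0,0,0.36,40]
    - [-1,16,0,0,0,0.48,40]
    - [-1,16,0,0,0,0.6,40]

```text
t: 32.77
ee_pos: [423.4, 53.4, 154.9]
orientation: [-3.115, 0.406, -0.001]
ft_force: [0.4, 0.4, 0.1]
width: 40.2
```

move_arm:
  motion:
    - [0,0,0,0,0,0.12,40]
    - [0,0,0,0,0,0.24,40]
    - [0,0,0,0,0,0.36,40]
    - [0,0,0,0,0,0.48,40]
    - [0,0,0,0,0,0.49,40]

```text
t: 33.18
ee_pos: [423.4, 53.1, 154.9]
orientation: [3.121, 0.358, 0.001]
ft_force: [-0.4, -0.3, 0.8]
width: 39.9
```

```bash
python3 - <<'E'
from st import *
go(424,53,100,PSI)
t=get_image("scene")
print([(round(r["p"],2),np.round(r["location"],1).tolist(),onz(t,*r["location"],109).round(1)[:2].tolist()) for r in mark_of(t,"left_wing") if r["p"]>.3])
E
```

```text
t 33.18 at [423.4  53.1 154.9] th 0.228 w 39.9 F [-0.4 -0.3  0.8] toolz [ 0.001  0.    -1.   ] | need [  0.6  -0.1 -54.9] turn -0.011 rows 1.3
[(0.43, [183.2, 314.6], [426.2, 54.6])]
```

move_arm:
  motion:
    - [1,0,-25,0,0,-0.01,40]
    - [1,0,-45,0,0,-0.01,40]
    - [1,0,-54,0,0,-0.01,40]
    - [1,0,-54,0,0,-0.01,40]

```text
t: 33.62
ee_pos: [422.9, 52.9, 99.2]
orientation: [-3.124, -0.332, 0.006]
ft_force: [-0.4, 0.0, -0.3]
width: 40.0
```

move_arm:
  motion:
    - [0,0,0,0,0,0,18]
    - [0,0,0,0,0,0,18]
    - [0,0,0,0,0,0,18]
    - [0,0,0,0,0,0,18]
    - [0,0,0,0,0,0,18]

```text
t: 34.03
ee_pos: [424.7, 53.1, 101.3]
orientation: [3.124, 0.335, 0.002]
ft_force: [0.3, -0.2, 0.0]
width: 18.1
```

move_arm:
  motion:
    - [0,0,0,0,0,0,8]
    - [0,0,0,0,0,0,8]
    - [0,0,0,0,0,0,8]
    - [0,0,0,0,0,0,8]

```text
t: 34.37
ee_pos: [423.5, 52.9, 101.0]
orientation: [3.124, 0.335, -0.002]
ft_force: [-3.2, -1.0, 7.0]
width: 11.6
```

```bash
python3 - <<'E'
from st import *
go(424,53,100,PSI-1.57)
print(get_obs()["moment"])
E
```

```text
t 34.37 at [423.5  52.9 101. ] th 0.214 w 11.6 F [-3.2 -1.   7. ] toolz [-0.001 -0.    -1.   ] | need [ 0.5  0.1 -1. ] turn -1.567 rows 12.5
[-0.30643671  0.69884573 -0.10952382]
```

move_arm:
  motion:
    - [-1,0,0,0,0,-0.08,8]
    - [-1,0,0,0,0,-0.18,8]
    - [-1,0,0,0,0,-0.29,8]
    - [-1,0,0,0,0,-0.4,8]
    - [-1,0,0,0,0,-0.5,8]

```text
t: 34.78
ee_pos: [423.4, 52.9, 101.0]
orientation: [3.108, -0.456, 0.001]
ft_force: [-0.6, -2.1, 3.3]
width: 12.0
```

move_arm:
  motion:
    - [0,0,0,0,0,-0.11,8]
    - [0,0,0,0,0,-0.22,8]
    - [0,0,0,0,0,-0.33,8]
    - [0,0,0,0,0,-0.44,8]
    - [0,0,0,0,0,-0.54,8]

```text
t: 35.2
ee_pos: [423.4, 52.9, 101.0]
orientation: [2.874, -1.268, 0.001]
ft_force: [-0.6, -2.0, 3.3]
width: 11.9
```

move_arm:
  motion:
    - [0,0,0,0,0,-0.11,8]
    - [0,0,0,0,0,-0.22,8]
    - [0,0,0,0,0,-0.33,8]
    - [0,0,0,0,0,-0.44,8]
    - [0,0,0,0,0,-0.53,8]

```text
t: 35.62
ee_pos: [423.3, 52.9, 100.6]
orientation: [-2.441, 1.977, -0.001]
ft_force: [1.1, -0.4, -5.1]
width: 12.2
```

```bash
python3 - <<'E'
from st import *
go(424,53,100,PSI-1.57)
print(get_obs()["moment"])
E
```

```text
t 35.62 at [423.3  52.9 100.6] th -1.362 w 12.2 F [ 1.1 -0.4 -5.1] toolz [ 0. -0. -1.] | need [ 0.7  0.1 -0.6] turn 0.009 rows 0.1
[-0.30259296 -0.05229896  0.0648776 ]
```

The force signature is the same as on the right. I'll release and probe again.

move_arm:
  motion:
    - [0,0,0,0,0,0,30]
    - [0,0,0,0,0,0,30]
    - [0,0,0,0,0,0,30]
    - [0,0,0,0,0,0,30]
    - [0,0,0,0,0,0,30]

```text
t: 36.03
ee_pos: [423.3, 53.1, 100.7]
orientation: [-2.448, 1.969, -0.0]
ft_force: [-0.2, 0.9, 0.1]
width: 30.1
```

move_arm:
  motion:
    - [0,0,20,0,0,0,30]
    - [0,0,45,0,0,0,2]
    - [0,0,45,0,0,0,2]
    - [0,0,45,0,0,0,2]
    - [0,0,45,0,0,0,2]

```text
t: 36.45
ee_pos: [423.0, 53.0, 145.4]
orientation: [-2.447, 1.97, -0.0]
ft_force: [-0.1, -1.0, -0.2]
width: 6.7
```

move_arm:
  motion:
    - [0,0,-10,0,0,0,2]
    - [0,0,-17,0,0,0,2]
    - [0,0,-21,0,0,0,2]
    - [0,0,-25,0,0,0,2]
    - [0,0,-25,0,0,0,2]

```text
t: 36.87
ee_pos: [422.4, 53.0, 119.5]
orientation: [2.445, -1.97, -0.003]
ft_force: [-0.6, -0.5, 0.3]
width: 2.1
```

move_arm:
  motion:
    - [0,0,-2,0,0,0,2]
    - [0,0,-2,0,0,0,2]

```text
t: 37.03
ee_pos: [423.2, 53.0, 118.4]
orientation: [2.446, -1.97, -0.0]
ft_force: [0.9, 0.1, 0.1]
width: 2.2
```

move_arm:
  motion:
    - [0,0,-2,0,0,0,2]
    - [0,0,-2,0,0,0,2]

```text
t: 37.2
ee_pos: [423.7, 53.1, 117.1]
orientation: [-2.446, 1.97, -0.001]
ft_force: [-0.8, -0.2, 6.8]
width: 2.1
```

move_arm:
  motion:
    - [0,0,40,0,0,0,10]
    - [-10,30,80,0,0,0,10]
    - [-20,70,110,0,0,0,10]
    - [-30,110,110,0,0,0,10]
    - [-40,150,110,0,0,0,10]

```text
t: 37.62
ee_pos: [387.8, 190.7, 228.7]
orientation: [-2.44, 1.97, -0.004]
ft_force: [2.1, -0.4, -0.1]
width: 10.4
```

move_arm:
  motion:
    - [0,40,0,0,0,0,10]
    - [0,80,0,0,0,0,10]
    - [0,120,0,0,0,0,10]
    - [0,120,0,0,0,0,10]

```text
t: 37.95
ee_pos: [387.3, 315.2, 226.7]
orientation: [-2.447, 1.963, 0.0]
ft_force: [0.3, 0.4, 0.8]
width: 10.0
```

```bash
python3 - <<'E'
from st import *
t=get_image("top");s=get_image("scene")
a=cv2.resize(t["color"][75:260,230:480],(750,555),interpolation=cv2.INTER_CUBIC);b=cv2.resize(s["color"][130:315,150:400],(750,555),interpolation=cv2.INTER_CUBIC)
cv2.imwrite("pics/end.png",cv2.resize(np.vstack([a,b]),None,fx=.54,fy=.54,interpolation=cv2.INTER_AREA)[:,:,::-1])
for l in("mug","tape","jar","spoon","driver","lh1_mid"): print(l,[(round(r["p"],2),onz(t,*r["location"],0).round()[:2].tolist()) for r in mark_of(t,l) if r["p"]>.3])
E
```

```text
mug [(0.9, [635.0, -452.0]), (0.33, [302.0, -244.0])]
tape [(0.68, [313.0, -243.0])]
jar [(0.65, [649.0, 441.0])]
spoon [(0.65, [636.0, -460.0]), (0.59, [741.0, 252.0])]
driver [(0.67, [740.0, -269.0])]
lh1_mid []
```

View pics/end.png

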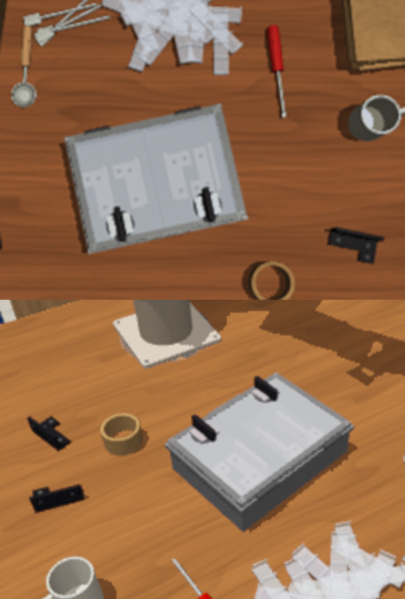

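Both wings stand square to the front edge, at (120,222) and (207,205). The lid is flat, two brackets show in each bay and the bystanders are where they were. I'm handing in.

```bash
python3 -c "
from workcell import *
print(close_job())"
```

```text
the job is handed in; nothing more can be done
None
```

The job is handed in. The two left-hand brackets are in the left compartment and the two right-hand ones in the right. The lid is shut, and both catches are turned clockwise and dropped into their locked detents.

**Lid:** it stopped at 86 mm height under a 25 N press, which is where it should sit when shut.

**Catches:** I probed the top of each wing with closed fingers and met it at about 117 mm, the dropped height (raised would be 124 mm). The last pictures show both wings square to the front edge.

**Brackets and bystanders:** the last pictures show two brackets in each compartment and no white bracket left on the table. The two black look-alikes were left alone. The mug, jar, spoon and screwdriver were found within about 7 mm of where they started.

**Checks that disagreed:**
- **Tape core:** the trained network put it about 16 mm from its first reading. Its pixel position in the top view is the same before and after, so I took that as network noise.
- **Case outline:** the fit was off by up to 8 mm at the rim corners, but the placings and catches were on target.

I saw no bracket get knocked and no slip of the grip. The clock read about 38 s of the 210 s allowed.

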